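# Slide the blue chip carrier along the rail into the reader's corner pocket

### The arm

A 6-joint arm with a two-finger parallel gripper is mounted at the origin on the work surface. World frame = base frame: x ahead of the robot, y to its left, z up, the work surface at z = 0. Lengths are in m, angles in rad, forces in N, time in s.
With the tool pointing down it reaches from about 0.35 to 0.925 m from the base axis. Payload 6.4 kg.
Tool frame: the origin (TCP) lies on the centre line of the jaws, within the pads' length; the fingertips stand 22 mm ahead of it and the grasp point (between the pads) lies 3 mm ahead of it; z points along the fingers, y is the direction in which the jaws open and shut (so a half turn about z gives the same grasp; the last joint's range is limited). The gripper opens to 94 mm and grips with 3 to 60 N. Pads are 16 mm wide; open, the fingers measure 119 mm over their backs; the gripper's body (75 mm by 177 mm) begins 78 mm behind the grasp point.
Start: joints at [-1.327, 0.245, 1.558, -0, 1.339, -0.174], TCP at [0.264, -0.594, 0.196] pointing down, gripper open.
Joint ranges: [-3.13, 3.13], [-1.02, 2.26], [0.13, 2.54], [-0.95, 4.09], [0.21, 2.88], [-2.74, 2.74]. Speed limits (rad/s): [2.57, 2.57, 3.14, 3.14, 3.14, 3.14].

### API

Orientations are given as [roll, pitch, yaw] about the fixed x, y, z axes, in that order (R = Rz(yaw) Ry(pitch) Rx(roll)).
In Python, from bench import sense, read_camera, calibration, finish_job gives the robot as it stands.
- The arm moves only by the tool servo_tool, never from a script. Its argument "series" is a list of rows, each a list of 3 entries, a list of its own where there are three numbers: the turn, a rotation vector about the tool's x, y, z in rad, then the shift along the tool's x, y, z in m, then the opening in per cent of the stroke, from 0 (shut) to 100 (fully open). A call has 1 to 12 rows; each row shifts and turns the commanded pose from where the row before left it, along the tool's axes as they then stand; what a row does not reach is not made up. A row lasts 1/12 s, in which the tool goes at most 41.7 mm and 7.16 degrees, less where a joint would pass 70% of its speed; a pose out of reach is approached as far as the arm can. A call is refused whole if a number of a shift passes 0.0417 or a number of a turn 0.125, either way. A call with a gripper value outside its range is refused whole. The fingers move at their own pace and stop on an object; "newtons" is the grip in N (left out, the last holds). Time passes only in rows, so rows that do not move let the fingers close. It gives the time, the measured TCP pose, the force and the opening at its end, in the units of the state.
- sense(): the state, without advancing time (a new reading comes with each control period).
- read_camera(name): name is "side" or "top"; returns the picture (384x512x3 uint8, blue, green, red); there is no depth.
- calibration(name): a dict with "K" (3x3 intrinsics, pixels), "dist" ([k1, k2, p1, p2, k3] as OpenCV has them; the pictures are not rectified), "rvec" (rotation vector, rad) and "tvec" (3), from world to camera coordinates, as OpenCV has them. Camera axes: x right, y down, z forward; pixel columns grow to the right and rows downward; lengths in m; the calibration is good to about 2 mm. A picture is of the moment at which its call begins. calibration takes no time and is no camera call.
- finish_job(): hands the job in, once; it reports no verdict.
The state is a dict: "time": time; "qpos": joint angles; "dq": joint speeds; "tau": joint torques, N m; "eef_pos": TCP position; "tool_rot": TCP orientation; "wrist_force": force on the tool from outside, world axes, zero at the start; "ft_torque": the same for the moment, N m; "grip_width": opening from 0.0 (shut) to 1.0 (fully open).
Only numpy, scipy, OpenCV 4.12 (cv2) and the standard library are available. Lean on these libraries where they do the work, as an engineer would, in place of code of your own. Each camera call takes 0.05 s, during which the arm holds its last target.

### The job

Using the fingertips only to push, never lifting or tipping it, slide the blue chip carrier straight across the reader's deck until its long straight side lies flat against the black rail. Then keep it against the rail and push it along the rail, cut corner trailing, into the corner pocket behind the yellow lip until its front end touches the end stop. Let go and leave the orange carrier, the vial and everything else where they stand.

Things in the scene. Friction and masses are not known exactly. Their poses are not given: they have to be found in the camera images.
- deck: Fixed loading deck of a small slide reader: aluminium plate 220 (its x) x 360 (its y) x 12 mm on the table; origin at the centre of its underside, z up, top face at z = 12 mm. Position and yaw vary. A white reader head, 180 mm along x, 52 mm high above the table, stands on its +y end (y = 182 to 282 mm). Rail, end stop and lip stand on the deck; elsewhere it is flat and open.
- rail_mid (a point): Middle of the black rail, at the foot of its guiding face, on the deck's far (+x) edge: deck frame x = 90, y = 0, z = 12 mm; axes as the deck's. The guiding face is the plane x = 90 mm, facing the robot; the rail is 14 mm high above the deck's top, 12 mm thick, runs along y over the deck's whole length.
- lip_mouth (a point): Front end of the yellow lip's inner face at its foot: deck frame x = 47, y = 132, z = 12 mm. The lip, 10 mm high, 8 mm thick, runs parallel to the rail to the black end stop (14 mm high, stopping face at y = 158 mm, x = 30 to 102 mm): a pocket 43 mm wide, 26 mm deep. A short slanted lead-in at its mouth flares away from the rail to about x = 35, y = 120 mm.
- seat (a point): Point on the deck's top where the middle of the blue carrier's underside lies when fully home, touching rail and end stop: x = 70, y = 130, z = 12 mm of the deck's frame; axes parallel to the deck's.
- blue_carrier: Blue plastic chip carrier, the one to move: loose slab, about 50 g, 40 (its x) x 56 (its y) x 12 mm high, glass window on top; origin at the centre of its underside, z up. Long side at x = +20 mm goes to the rail, front end at y = +28 mm to the stop. Starts flat on the deck, its middle 80 to 110 mm from the rail's face, turned up to 0.3 rad from the deck's axes, at least 110 mm short of its seat.
- cut_edge (a point): Middle of the blue carrier's cut corner (at its -x, -y), half-way up: carrier frame x = -11.5, y = -23, z = 6 mm; axes as the carrier's. The straight cut edge, 20 mm long, runs from (x -3, y -28) to (x -20, y -18) mm. A push square to it, along (0.51, 0.86) in x, y, slides the carrier along the rail and presses it to the rail at once.
- orange_carrier: Orange chip carrier of the same shape, size and frame, loose on the deck beside the blue one (the two may have changed places); to be left alone.
- vial: Small amber glass vial with white cap, 22 mm across, 45 mm high, standing loose on the deck near the reader head, on the side away from the rail; origin at the centre of its underside; to be left alone.
- bottle_a: Clear bottle with orange cap, 70 mm across, 150 mm high, standing on the table to the robot's right; origin under its centre; to be left alone.
- bottle_b: Amber bottle with blue cap, 60 mm across, 120 mm high, on the table to the robot's right; origin under its centre; to be left alone.
- dish: Closed clear culture dish, 92 mm across, 30 mm high, on the table to the robot's left; origin under its centre; to be left alone.
- beaker: Open glass beaker 70 mm across, 85 mm high, on the table to the robot's left; origin under its centre; to be left alone.
Mind the look-alikes: they are no part of the job. What is shaped like the blue_carrier but green is not meant.

How it is judged:
On the way, in this order (a step that is already met when the one before it is completed fails the run):
1. the blue carrier lies flat against the rail (within 4 mm and 0.09 rad), still short of the pocket (x of blue_carrier in the frame of seat above -0.004 m and angle between the y axis of blue_carrier and the y axis of deck, either way round below 0.09 rad and y of blue_carrier in the frame of seat below -0.05 m), for 0.1 s.
2. the blue carrier is home in the corner pocket, within 3 mm of the end stop (y of blue_carrier in the frame of seat above -0.003 m and x of blue_carrier in the frame of seat above -0.005 m), for 0.2 s.
At the end, for the whole second after the job is handed in: The blue carrier lies flat and at rest in the corner pocket, within 3 mm of touching the end stop, within 5 mm of the rail and square to it within 0.1 rad; the orange carrier and the vial within 8 mm of where they began (all of step 2 and y of blue_carrier in the frame of seat below 0.004 m and x of blue_carrier in the frame of seat below 0.004 m and z of blue_carrier in the frame of seat between -0.003 and 0.003 m and angle between the y axis of blue_carrier and the y axis of deck, either way round below 0.1 rad and angle between blue_carrier's own z axis and vertical below 0.08 rad and linear speed of blue_carrier below 0.01 m/s and distance of each of orange_carrier, vial from where it was at the start of the episode below 0.008 m).
It fails at once if the blue carrier is lifted more than 5 mm off the deck or tipped more than 0.25 rad (z of blue_carrier in the frame of seat above 0.005 m or angle between blue_carrier's own z axis and vertical above 0.25 rad).
It fails at once if the blue carrier comes more than 7 mm away from the rail on the last 50 mm before its seat (y of blue_carrier in the frame of seat above -0.05 m and x of blue_carrier in the frame of seat below -0.007 m).
It fails at once if the orange carrier is moved more than 8 mm (distance of orange_carrier from where it was at the start of the episode above 0.008 m).
It fails at once if the vial is moved more than 8 mm or tipped (distance of vial from where it was at the start of the episode above 0.008 m or angle between vial's own z axis and vertical above 0.3 rad).
It fails at once if a bottle, the dish or the beaker is moved more than 15 mm (distance of any of bottle_a, bottle_b, dish, beaker from where it was at the start of the episode above 0.015 m).
It also fails if it takes over 54 s, if anything falls off the work surface, if the arm or the gripper's body presses on something with over 40 N, if the wrist force passes 120 N, or if a joint passes its speed limit or range.

## Working session

There is one attempt and no reset: what is moved stays moved. The work goes in short steps, Python scripts to look and compute and a tool call to move; the robot and the scene stay as the last step left them, time stands still between calls to the robot, and variables do not carry over. Pictures are saved under pics/ and viewed, and the job is handed in when it is done.

Besides the shell and the picture viewer there is one more tool, called after ">>>" by a JSON object that holds its "fn" and its "kwargs". servo_tool: Moves the arm, as the interface text tells. Its arguments: {"type":"object","properties":{"series":{"type":"array","items":{"type":"array"}},"newtons":{"type":"number"}},"required":["series"]}

```bash
mkdir -p pics; ls
python3 - <<'E'
from bench import *
import cv2
s=sense();print(s)
for n in("side","top"):
    c=calibration(n);print(n,c);cv2.imwrite(f"pics/{n}0.png",read_camera(n))
E
```

```text
pics
{'time': 0.0, 'qpos': array([-1.32709496e+00,  2.45786518e-01,  1.55897913e+00,  1.09478458e-05,
        1.33871456e+00, -1.74082690e-01]), 'dq': array([ 0.00028737,  0.00119223,  0.00124993,  0.00026807,  0.00033958,
       -0.00029116]), 'tau': array([-3.41949317e-04, -4.15831304e+01, -3.14607954e+01,  6.85022492e-02,
        3.32222460e-02, -1.34551551e-04]), 'eef_pos': array([ 0.26359752, -0.59348416,  0.19448177]), 'tool_rot': array([-3.13973548e+00, -3.37421066e-04,  4.17781216e-01]), 'wrist_force': array([-0.40130721, -0.22934286, -0.2159757 ]), 'ft_torque': array([-0.05519819, -0.00934312, -0.01434931]), 'grip_width': 1.0015305880164953}
side {'K': array([[455.47553298,   0.        , 255.64174369],
       [  0.        , 455.47553298, 185.57937247],
       [  0.        ,   0.        ,   1.        ]]), 'dist': array([0.05425007, 0.        , 0.        , 0.        , 0.        ]), 'rvec': array([ 2.20051555, -0.50814676,  0.22614042]), 'tvec': array([-0.45517434,  0.13342075,  1.17444048])}
top {'K': array([[396.02319672,   0.        , 251.05823108],
       [  0.        , 396.02319672, 190.94146264],
       [  0.        ,   0.        ,   1.        ]]), 'dist': array([-0.06174291,  0.        ,  0.        ,  0.        ,  0.        ]), 'rvec': array([ 2.114686  , -2.13840175,  0.1837421 ]), 'tvec': array([-0.0152057 ,  0.49710763,  1.10310901])}
```

View pics/side0.png

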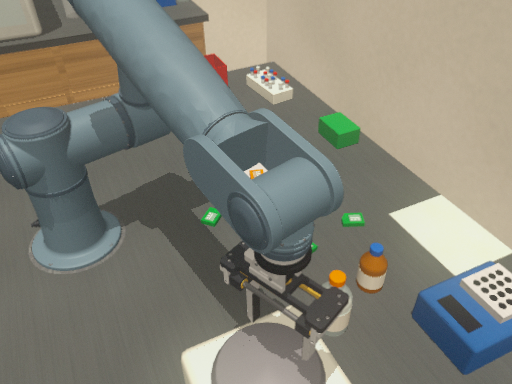

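View pics/top0.png

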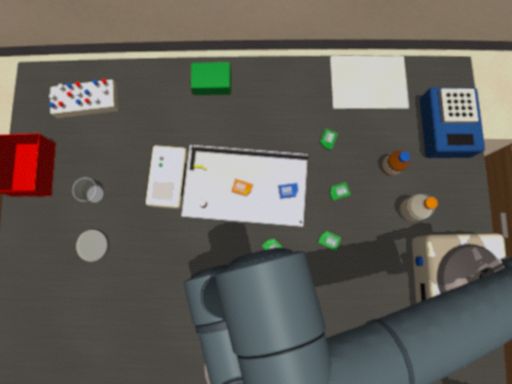

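The top view shows the deck at the centre, with image up = world +x and left = world +y. These could be taken for the blue carrier:
- Blue slab at (288,190), on the deck.
- Orange slab at (242,187), on the deck.
- Green slabs at (329,138), (340,191), (330,240) and (272,244), on the table.
- Large blue reader at (452,122).

By the description I choose (288,190). Next is a close crop of it.

Run:
```python
import cv2
im=cv2.imread("pics/top0.png")
cv2.imwrite("pics/crop0.png",cv2.resize(im[135:235,140:315],None,fx=4.5,fy=4.5,interpolation=cv2.INTER_CUBIC))
cv2.imwrite("pics/crop1.png",cv2.resize(im[170:210,225:310],None,fx=9,fy=9,interpolation=cv2.INTER_CUBIC))
```

```text
(no output)
```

View pics/crop0.png

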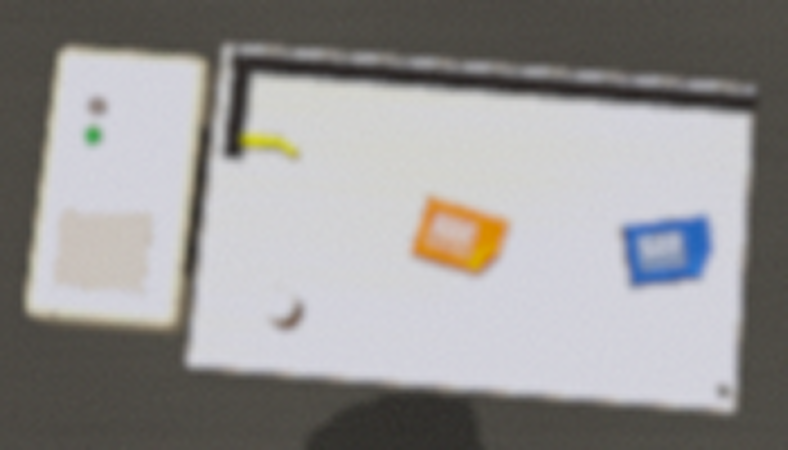

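View pics/crop1.png

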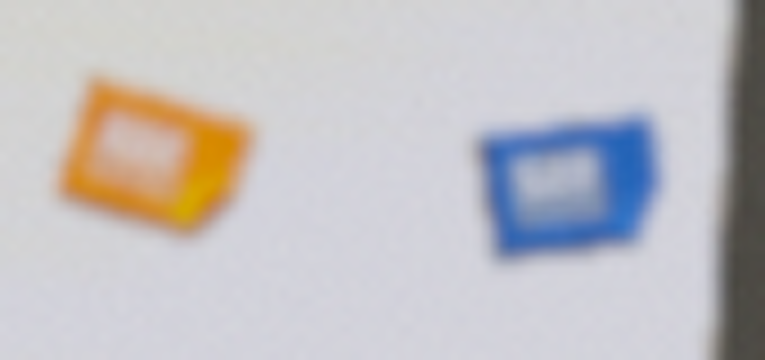

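```bash
cat > h.py <<'E'
import cv2,numpy as np
from scipy.optimize import least_squares,minimize
from scipy.ndimage import map_coordinates
from bench import *
def proj(P,n="top"):
    c=calibration(n); return cv2.projectPoints(np.asarray(P,float).reshape(-1,1,3),c["rvec"],c["tvec"],c["K"],c["dist"])[0][:,0]
def ray(px,z,n="top"):
    c=calibration(n);R=cv2.Rodrigues(c["rvec"])[0];u=cv2.undistortPoints(np.asarray(px,float).reshape(-1,1,2),c["K"],c["dist"])[:,0]
    C=-R.T@c["tvec"];d=np.c_[u,np.ones(len(u))]@R
    return C+d*((z-C[2])/d[:,2])[:,None]
def tf(pose,P):
    x,y,a=pose;P=np.asarray(P,float);c,s=np.cos(a),np.sin(a)
    return np.c_[x+c*P[:,0]-s*P[:,1],y+s*P[:,0]+c*P[:,1],P[:,2]]
def edge_resid(im,pose,A,B,n=25,w=5):
    # signed px offset of strongest dark/bright step along the image normal of edge A-B (deck frame)
    t=np.linspace(.06,.94,n)[:,None];P=np.asarray(A)*(1-t)+np.asarray(B)*t
    p=proj(tf(pose,P));d=p[-1]-p[0];d/=np.linalg.norm(d);nn=np.array([-d[1],d[0]])
    k=np.arange(-w,w+.01,.25);S=p[:,None]+k[None,:,None]*nn
    g=cv2.GaussianBlur(im,(0,0),.7).mean(2)
    v=map_coordinates(g,[S[...,1],S[...,0]],order=1);gr=np.abs(np.gradient(v,axis=1))
    i=gr.argmax(1);return k[i],gr.max(1)
OUT=np.array([[20,28],[-20,28],[-20,-18],[-3,-28],[20,-28]])/1000.
def bluemask(im,lo=(95,90,50),hi=(125,255,255)):
    h=cv2.cvtColor(im,cv2.COLOR_BGR2HSV);return cv2.inRange(h,lo,hi)
def render(pose,shape,zb=.012,SS=8,roi=None):
    x0,y0,x1,y1=roi
    P=np.vstack([np.c_[OUT,np.full(5,zb)],np.c_[OUT,np.full(5,zb+.012)]])
    p=(proj(tf(pose,P))-[x0,y0]+.5)*SS-.5
    m=np.zeros(((y1-y0)*SS,(x1-x0)*SS),np.uint8)
    cv2.fillConvexPoly(m,np.round(cv2.convexHull(p.astype(np.float32))*16).astype(np.int32),255,shift=4)
    return cv2.resize(m,(x1-x0,y1-y0),interpolation=cv2.INTER_AREA)/255.
def soft(im,roi,col):
    # fraction of carrier colour per pixel, by saturation-like measure
    x0,y0,x1,y1=roi;f=im[y0:y1,x0:x1].astype(float)
    d=(f[...,0]-f[...,2]) if col=="blue" else (f[...,2]-f[...,0])
    return d
def fitcarrier(im,init,col="blue"):
    c=proj(np.r_[init[:2],.018][None])[0].astype(int);roi=(c[0]-26,c[1]-26,c[0]+26,c[1]+26)
    d=soft(im,roi,col);bg=np.median(d)
    a=(d-bg);thr=np.percentile(a,99)*.8;m=np.clip(a/thr,0,1)
    # fill window
    mb=(m>.5).astype(np.uint8);cs=cv2.findContours(mb,cv2.RETR_EXTERNAL,cv2.CHAIN_APPROX_NONE)[0]
    h=np.zeros_like(mb);cv2.drawContours(h,[cv2.convexHull(max(cs,key=cv2.contourArea))],-1,1,-1)
    m=np.maximum(m*(cv2.dilate(h,np.ones((3,3)))),cv2.erode(h,np.ones((3,3))))
    f=lambda q:((cv2.GaussianBlur(render((q[0]/1000,q[1]/1000,q[2]/30),im.shape,roi=roi),(0,0),.6)-m)**2).sum()
    best=None
    for da in(-.3,-.1,.1,.3):
        q0=[init[0]*1000,init[1]*1000,(init[2]+da)*30]
        r=minimize(f,q0,method="Nelder-Mead",options=dict(initial_simplex=np.array([q0]+[np.add(q0,e) for e in np.diag([4,4,5])]),xatol=.05,fatol=.01))
        if best is None or r.fun<best.fun:best=r
    q=best.x;return np.array([q[0]/1000,q[1]/1000,q[2]/30]),best.fun
def indeck(D,pose):
    c,s=np.cos(D[2]),np.sin(D[2]);d=np.subtract(pose[:2],D[:2])
    return np.array([c*d[0]+s*d[1],-s*d[0]+c*d[1],(pose[2]-D[2]+np.pi)%(2*np.pi)-np.pi])
E
cat > a.py <<'E'
from h import *
im=cv2.imread("pics/top0.png")
c=calibration("top");print("cam",-cv2.Rodrigues(c["rvec"])[0].T@c["tvec"])
px=lambda x,y:(140+x/4.5,135+y/4.5)
w=ray([px(187,367),px(735,411),px(752,112)],.012);print(w)
a=np.arctan2(*( (w[0]-w[1])[:2]*[-1,1])) 
a=np.arctan2(-(w[0]-w[1])[0],(w[0]-w[1])[1])
mid=(w[0]+w[1])/2;D=np.array([mid[0]+.11*np.cos(a),mid[1]+.11*np.sin(a),a]);print(D)
z=.012
E=[((-.11,-.18,z),(-.11,.08,z)),((.09,-.17,z),(.09,.11,z)),((-.10,-.18,z),(.085,-.18,z)),((.055,.158,z),(.085,.158,z)),((-.11,.18,z),(-.11,.1,z))]
def f(q):
    p=(q[0],q[1],q[2]);return np.concatenate([edge_resid(im,p,A,B)[0] for A,B in E])
for _ in range(3):
    r=least_squares(f,D,x_scale=[.01,.01,.05],loss="soft_l1",f_scale=.5,diff_step=1e-3);D=r.x
print(D,[ (np.round(np.median(edge_resid(im,D,A,B)[0]),2),edge_resid(im,D,A,B)[0].std().round(2)) for A,B in E])
np.save("D.npy",D)
b=ray([(225+570/9,170+190/9)],.018)[0];o=ray([(225+150/9,170+155/9)],.018)[0]
for n,q in(("blue",b),("orange",o)):
    P,e=fitcarrier(im,[q[0],q[1],D[2]],n);print(n,P,e,"deck",indeck(D,P)*[1000,1000,1])
    np.save(n+".npy",P)
big=cv2.resize(im[135:235,140:315],None,fx=4.5,fy=4.5,interpolation=cv2.INTER_CUBIC)
def dr(P,pose,col):
    p=((proj(tf(pose,P))-[140,135]+.5)*4.5-.5);cv2.polylines(big,[np.round(p).astype(int)],True,col,1)
dr([(-.11,-.18,z),(.09,-.18,z),(.09,.158,z),(.03,.158,z),(.03,.18,z),(-.11,.18,z)],D,(0,0,255))
for n in("blue","orange"):dr(np.c_[OUT,np.full(5,.024)],np.load(n+".npy"),(0,255,0))
dr([(.047,.158,.022),(.047,.132,.022)],D,(255,0,255))
cv2.imwrite("pics/ov0.png",big)
E
python3 a.py
```

```text
cam [ 0.29473551 -0.02507513  1.17332814]
[[ 0.42817746  0.18551768  0.012     ]
 [ 0.39535893 -0.17289844  0.012     ]
 [ 0.5960634  -0.19113437  0.012     ]]
[ 0.52130994 -0.00372062 -0.09131084]
[ 0.52287533 -0.00370211 -0.09146777] [(np.float64(-0.5), np.float64(0.2)), (np.float64(0.5), np.float64(0.2)), (np.float64(-0.25), np.float64(0.21)), (np.float64(-1.0), np.float64(0.16)), (np.float64(0.25), np.float64(0.18))]
blue [ 0.50249601 -0.13162762  0.10639001] 3.295150834195925 deck [  -8.60936798 -129.25219746    0.19785778]
orange [ 0.51301852  0.0066008  -0.31647925] 4.475026787641663 deck [-10.75667436   9.35951974  -0.22501148]
```

```bash
sleep 1; ls pics
```

```text
crop0.png
crop1.png
ov0.png
side0.png
top0.png
```

```bash
sed -i 's/((-.11,-.18,z),(-.11,.08,z))/((-.11,-.18,0),(-.11,.08,0))/; s/((-.11,.18,z),(-.11,.1,z))/((-.11,.18,0),(-.11,.1,0))/' a.py; python3 a.py
```

```text
cam [ 0.29473551 -0.02507513  1.17332814]
[[ 0.42817746  0.18551768  0.012     ]
 [ 0.39535893 -0.17289844  0.012     ]
 [ 0.5960634  -0.19113437  0.012     ]]
[ 0.52130994 -0.00372062 -0.09131084]
[ 0.52374665 -0.00373432 -0.09135418] [(np.float64(-0.5), np.float64(0.2)), (np.float64(0.25), np.float64(0.2)), (np.float64(-0.25), np.float64(0.22)), (np.float64(-1.0), np.float64(0.17)), (np.float64(0.0), np.float64(0.21))]
blue [ 0.5025639  -0.13163118  0.10647791] 3.318653193175457 deck [  -9.42675814 -129.2959807     0.1978321 ]
orange [ 0.51306395  0.00661247 -0.31793114] 4.45261378998778 deck [-11.58206907   9.32909422  -0.22657696]
```

View pics/ov0.png

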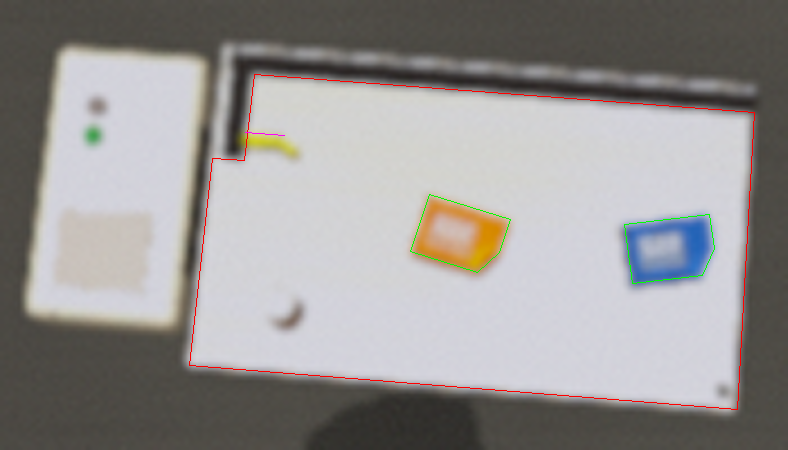

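The overlay fits the deck, rail and both carriers. The blue carrier is the right-hand one, with its cut corner at the lower right (−x, −y), at deck (−9, −129) mm and turned 0.20 rad. Next I plan the approach: both fingertips, partly shut, pushing the long −x side.

```bash
cat >> h.py <<'E'
def to(target,yaw):
    s=sense();p=s["eef_pos"];from scipy.spatial.transform import Rotation as Ro
    R=Ro.from_euler("xyz",s["tool_rot"]);Rt=Ro.from_euler("xyz",[np.pi,0,yaw])
    print("t",round(s["time"],2),"shift(tool,mm)",np.round(R.inv().apply(np.subtract(target,p))*1000,1),"turn",np.round((R.inv()*Rt).as_rotvec(),3),"F",s["wrist_force"].round(1),"pos",p.round(4),"rot",s["tool_rot"].round(3),"g",round(s["grip_width"],2))
def car(pose,x,y,z): return tf(pose,[[x,y,z]])[0]
E
python3 - <<'E'
from h import *
B=np.load("blue.npy");D=np.load("D.npy")
print(car(B,-.048,.003,0));to(car(B,-.048,.003,.25),B[2]);to(car(B,-.048,.003,.039),B[2])
print(ray([(418,207),(397,162)],.0))
E
```

```text
[ 0.45451691 -0.13374946  0.        ]
t 0.1 shift(tool,mm) [ 361.1 -342.9  -54.7] turn [-0.002 -0.     0.311] F [-0.9  0.3  1.2] pos [ 0.2636 -0.5936  0.1946] rot [-3.14  -0.     0.418] g 1.0
t 0.1 shift(tool,mm) [ 361.  -342.6  156.3] turn [-0.002 -0.     0.311] F [-0.9  0.3  1.2] pos [ 0.2636 -0.5936  0.1946] rot [-3.14  -0.     0.418] g 1.0
[[ 0.44974843 -0.52332188  0.        ]
 [ 0.5898495  -0.46966347  0.        ]]
```

>>> {"fn": "servo_tool", "kwargs": {"series": [[[0, 0, 0], [0, 0, -0.0275], 18], [[0, 0, 0], [0, 0, -0.0275], 18], [[0, 0, 0], [0.025, -0.0238, 0], 18], [[0, 0, 0], [0.025, -0.0238, 0], 18], [[0, 0, 0], [0.025, -0.0238, 0], 18], [[0, 0, 0], [0.025, -0.0238, 0], 18], [[0, 0, 0], [0.025, -0.0238, 0], 18], [[0, 0, 0], [0.025, -0.0238, 0], 18], [[0, 0, 0], [0.025, -0.0238, 0], 18], [[0, 0, 0], [0.025, -0.0238, 0], 18], [[0, 0, 0], [0.025, -0.0238, 0], 18], [[0, 0, 0], [0.025, -0.0238, 0], 18]], "newtons": 20}}

```text
time: 1.1
eef_pos: [0.3958, -0.2733, 0.2502]
tool_rot: [-3.141, 0.0, 0.417]
wrist_force: [0.4, 0.0, 1.5]
grip_width: 0.198
```

>>> {"fn": "servo_tool", "kwargs": {"series": [[[0, 0, 0], [0.025, -0.0238, 0], 18], [[0, 0, 0], [0.025, -0.0238, 0], 18], [[0, 0, 0], [0.025, -0.0238, 0], 18], [[0, 0, 0], [0.025, -0.0238, 0], 18], [[0, 0, 0.104], [0, 0, 0], 18], [[0, 0, 0.104], [0, 0, 0], 18], [[0, 0, 0.104], [0, 0, 0], 18], [[0, 0, 0], [0, 0, 0], 18], [[0, 0, 0], [0, 0, 0], 18]]}}

```text
time: 1.85
eef_pos: [0.4483, -0.1474, 0.2502]
tool_rot: [-3.141, 0.0, 0.109]
wrist_force: [0.9, 0.5, 0.5]
grip_width: 0.182
```

Run:
```python
from h import *
B=np.load("blue.npy")
to(car(B,-.048,.003,.039),B[2])
```

```text
t 1.85 shift(tool,mm) [  7.8 -12.8 211.2] turn [-0.     0.     0.002] F [0.9 0.5 0.5] pos [ 0.4483 -0.1474  0.2502] rot [-3.141  0.     0.109] g 0.18
```

>>> {"fn": "servo_tool", "kwargs": {"series": [[[0, 0, 0], [0.0078, -0.0128, 0], 18], [[0, 0, 0], [0, 0, 0.03], 18], [[0, 0, 0], [0, 0, 0.03], 18], [[0, 0, 0], [0, 0, 0.03], 18], [[0, 0, 0], [0, 0, 0.03], 18], [[0, 0, 0], [0, 0, 0.03], 18], [[0, 0, 0], [0, 0, 0], 18], [[0, 0, 0], [0, 0, 0], 18]]}}

```text
time: 2.52
eef_pos: [0.4537, -0.1336, 0.0995]
tool_rot: [-3.139, 0.003, 0.107]
wrist_force: [0.1, 0.2, 1.2]
grip_width: 0.181
```

Run:
```python
from h import *
B=np.load("blue.npy")
to(car(B,-.048,.003,.039),B[2])
for n in("side","top"):
    im=read_camera(n);cv2.imwrite(f"pics/{n}1.png",im)
cv2.imwrite("pics/c2.png",cv2.resize(im[135:285,180:340],None,fx=4,fy=4,interpolation=cv2.INTER_CUBIC))
```

```text
t 2.52 shift(tool,mm) [ 1.   0.4 60.5] turn [-0.002  0.003  0.   ] F [0.1 0.2 1.2] pos [ 0.4537 -0.1336  0.0995] rot [-3.139e+00  3.000e-03  1.070e-01] g 0.18
```

View pics/c2.png

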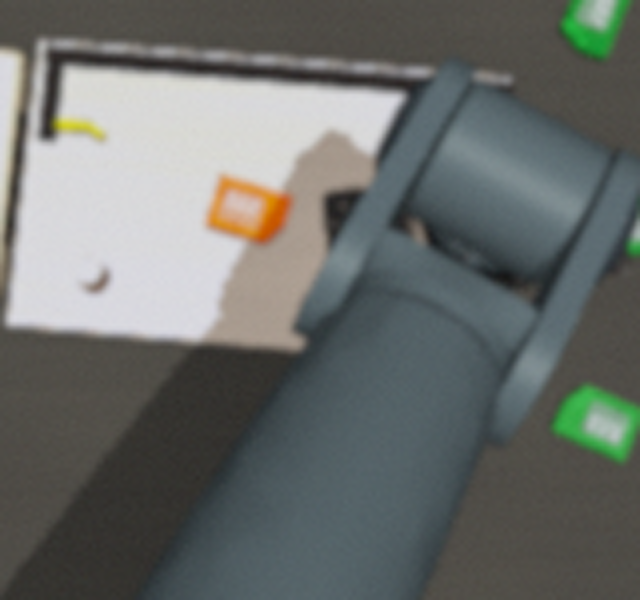

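View pics/side1.png

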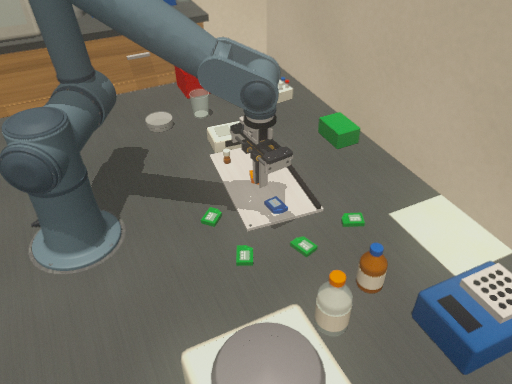

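The top view is blocked by the arm. The side view shows the blue carrier at (276,205), with the fingers just to its near (−x) side at about (258,185). I descend beside it.

>>> {"fn": "servo_tool", "kwargs": {"series": [[[0, 0, 0], [0.001, 0, 0.02], 18], [[0, 0, 0], [0, 0, 0.02], 18], [[0, 0, 0], [0, 0, 0.01], 18], [[0, 0, 0], [0, 0, 0.005], 18], [[0, 0, 0], [0, 0, 0.005], 18], [[0, 0, 0], [0, 0, 0], 18], [[0, 0, 0], [0, 0, 0], 18]]}}

```text
time: 3.2
eef_pos: [0.4565, -0.1343, 0.0415]
tool_rot: [3.141, -0.001, 0.106]
wrist_force: [0.6, -0.3, -0.1]
grip_width: 0.18
```

Run:
```python
from h import *
B=np.load("blue.npy")
to(car(B,-.028,.003,.039),B[2])
im=read_camera("side");cv2.imwrite("pics/s2.png",cv2.resize(im[110:250,180:360],None,fx=4,fy=4,interpolation=cv2.INTER_CUBIC))
```

```text
t 3.2 shift(tool,mm) [18.1 -0.7  2.5] turn [ 0.001 -0.001 -0.001] F [ 0.6 -0.3 -0.1] pos [ 0.4565 -0.1343  0.0415] rot [ 3.141e+00 -1.000e-03  1.060e-01] g 0.18
```

View pics/s2.png

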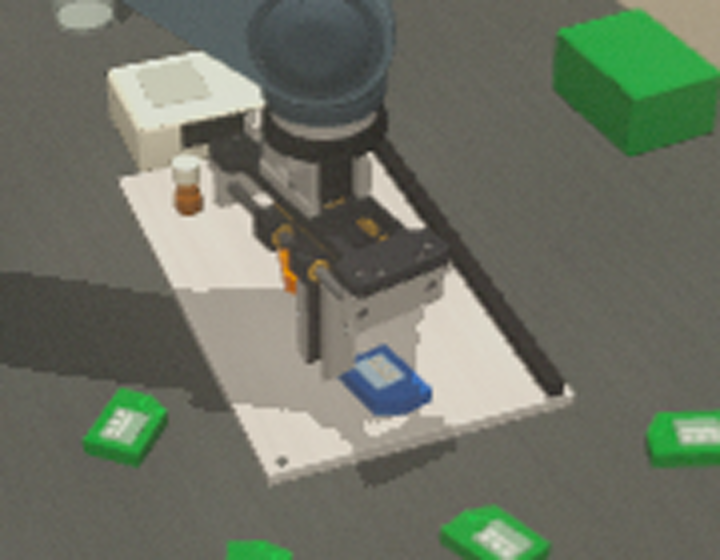

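Run:
```python
from h import *
B=np.load("blue.npy");D=np.load("D.npy");s=sense();p=s["eef_pos"];y=s["tool_rot"][2]
big=cv2.imread("pics/s2.png")
def dr(P,col):
    q=((proj(P,"side")-[180,110]+.5)*4-.5);cv2.polylines(big,[np.round(q).astype(int)],True,col,1)
for z in(.012,.024):dr(tf(B,np.c_[OUT,np.full(5,z)]),(0,255,0))
T=(p[0],p[1],y)
for sg in(1,-1):dr(tf(T,[(a,sg*b,p[2]-.022) for a,b in((-.008,.0085),(.008,.0085),(.008,.021),(-.008,.021))]),(0,0,255))
z=.012
dr(tf(D,[(-.11,-.18,z),(.09,-.18,z),(.09,.158,z),(.03,.158,z),(.03,.18,z),(-.11,.18,z)]),(255,0,255))
cv2.imwrite("pics/s2o.png",big)
```

```text
(no output)
```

View pics/s2o.png

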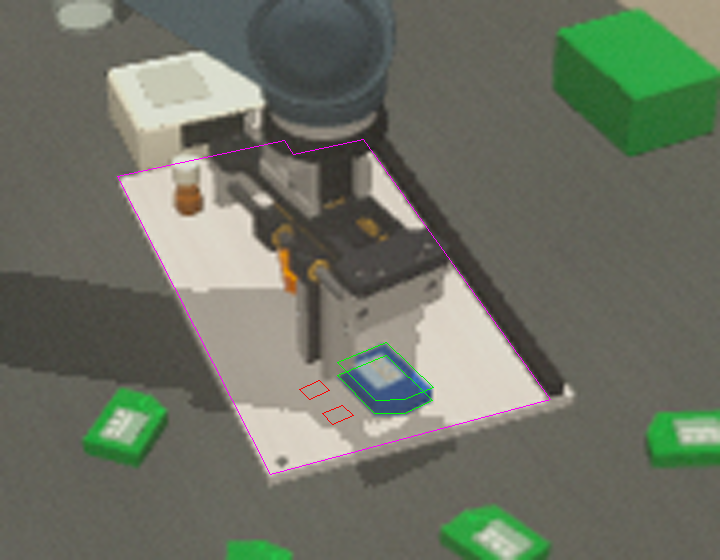

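```bash
python3 - <<'E'
from h import *
def ov(f,p,y,g,roi,out):
    im=cv2.imread(f);x0,y0,x1,y1=roi;k=4
    big=cv2.resize(im[y0:y1,x0:x1],None,fx=k,fy=k,interpolation=cv2.INTER_CUBIC)
    for zz,c in((-.022,(0,0,255)),(.0,(0,255,0)),(.05,(255,0,0))):
      for sg in(1,-1):
        P=tf((p[0],p[1],y),[(a,sg*(g/2+b),p[2]+zz) for a,b in((-.008,0),(.008,0),(.008,.0125),(-.008,.0125))])
        q=((proj(P,"side")-[x0,y0]+.5)*k-.5);cv2.polylines(big,[np.round(q).astype(int)],True,c,1)
    cv2.imwrite(out,big)
ov("pics/side0.png",[.2636,-.5935,.1945],.418,.094,(200,230,370,384),"pics/o0.png")
ov("pics/side1.png",[.4537,-.1336,.0995],.107,.017,(180,100,340,240),"pics/o1.png")
E
python3 -c "
import cv2,numpy as np
a=cv2.imread('pics/o0.png');b=cv2.imread('pics/o1.png')
cv2.imwrite('pics/o01.png',np.vstack([cv2.copyMakeBorder(x[:,:],0,max(0,0),0,800-x.shape[1],cv2.BORDER_CONSTANT)[:,:] for x in (b,)]))
"
```

```text
(no output)
```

View pics/o0.png

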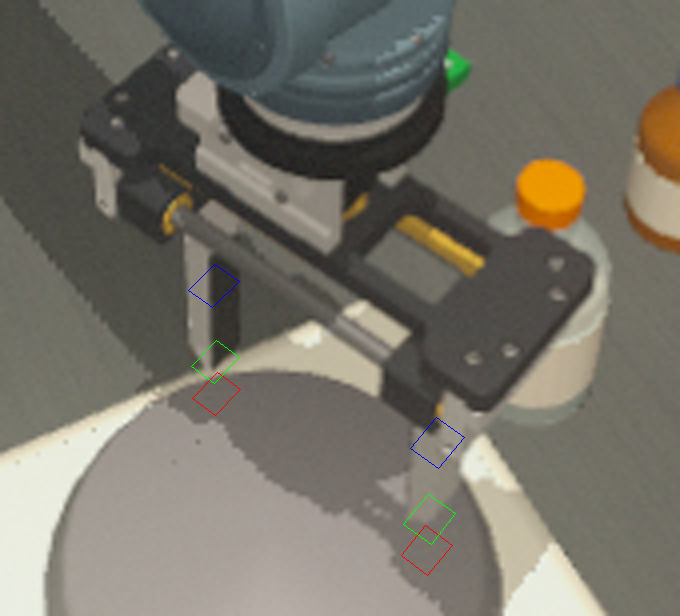

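View pics/o1.png

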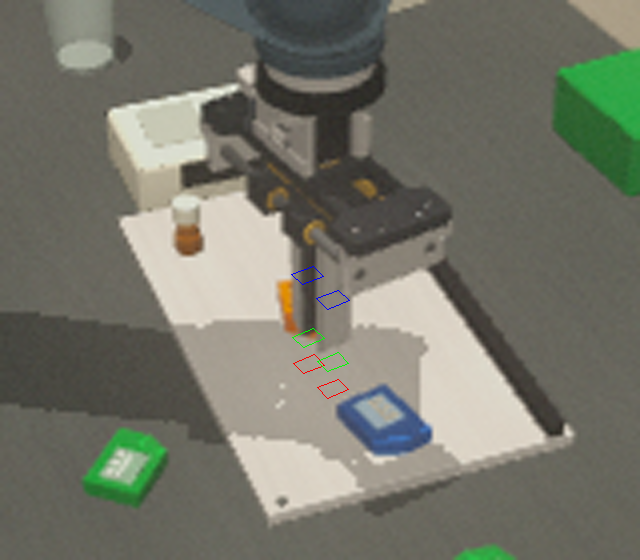

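Run:
```python
from h import *
for z in (.16,.19,.22): print(z,ray([(261,183),(262,192)],z).round(3))
# vial, head check in side view
D=np.load("D.npy");im=cv2.imread("pics/side1.png");big=cv2.resize(im[100:240,180:340],None,fx=4,fy=4,interpolation=cv2.INTER_CUBIC)
def dr(P,c):
    q=((proj(P,"side")-[180,100]+.5)*4-.5);cv2.polylines(big,[np.round(q).astype(int)],True,c,1)
for z in(0.,.052):dr(tf(D,[(-.09,.182,z),(.09,.182,z),(.09,.282,z),(-.09,.282,z)]),(0,0,255))
for z in (.012,.026): dr(tf(D,[(.09,-.18,z),(.102,-.18,z),(.102,.18,z),(.09,.18,z)]),(255,0,255))
cv2.imwrite("pics/o2.png",big)
```

```text
0.16 [[ 0.497 -0.047  0.16 ]
 [ 0.473 -0.05   0.16 ]]
0.19 [[ 0.491 -0.047  0.19 ]
 [ 0.468 -0.049  0.19 ]]
0.22 [[ 0.485 -0.046  0.22 ]
 [ 0.462 -0.048  0.22 ]]
```

View pics/o2.png

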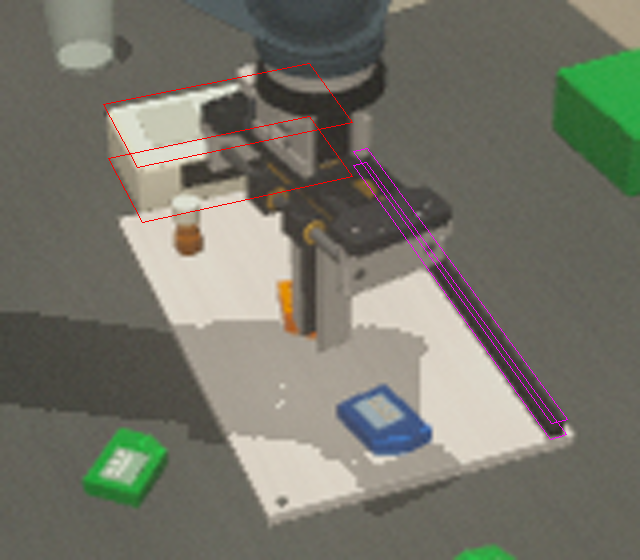

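The side view disagrees with the stated geometry. The fingers seem to end about 20 mm higher than a tip 22 mm ahead of the TCP would. I settle this with a gentle touch on the open deck.

>>> {"fn": "servo_tool", "kwargs": {"series": [[[0, 0, 0], [0, 0, 0.002], 18], [[0, 0, 0], [0, 0, 0.002], 18], [[0, 0, 0], [0, 0, 0.002], 18], [[0, 0, 0], [0, 0, 0.001], 18], [[0, 0, 0], [0, 0, 0], 18], [[0, 0, 0], [0, 0, 0], 18]]}}

```text
time: 3.75
eef_pos: [0.4557, -0.1338, 0.0334]
tool_rot: [-3.141, 0.0, 0.106]
wrist_force: [0.4, 0.0, 0.2]
grip_width: 0.178
```

>>> {"fn": "servo_tool", "kwargs": {"series": [[[0, 0, 0], [0, 0, 0.001], 18], [[0, 0, 0], [0, 0, 0.001], 18], [[0, 0, 0], [0, 0, 0], 18]]}}

```text
time: 4.0
eef_pos: [0.4557, -0.1338, 0.0314]
tool_rot: [-3.141, 0.0, 0.106]
wrist_force: [0.0, 0.4, 0.3]
grip_width: 0.177
```

>>> {"fn": "servo_tool", "kwargs": {"series": [[[0, 0, 0], [0, 0, 0.002], 18], [[0, 0, 0], [0, 0, 0.002], 18], [[0, 0, 0], [0, 0, 0], 18]]}}

```text
time: 4.25
eef_pos: [0.4555, -0.1337, 0.0271]
tool_rot: [-3.141, 0.001, 0.106]
wrist_force: [0.2, 0.2, 0.0]
grip_width: 0.18
```

Run:
```python
from h import *
s=sense();print(s["wrist_force"],s["eef_pos"])
im=read_camera("side");cv2.imwrite("pics/s3.png",cv2.resize(im[150:230,210:310],None,fx=7,fy=7,interpolation=cv2.INTER_CUBIC))
```

```text
[0.22998891 0.24549134 0.04308521] [ 0.45550215 -0.13369049  0.02707595]
```

View pics/s3.png

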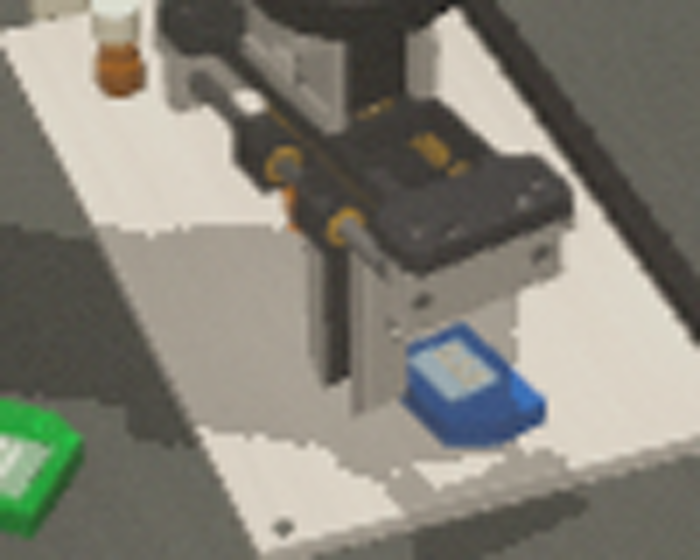

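Run:
```python
from h import *
B=(.4555,-.1337,.106)
for z in(.005,.012,.02,.025,.03,.035):
    print(z,proj(tf(B,[(x,-y,z) for x in(-.008,.008) for y in (.0085,.021)]),"side").round(1).tolist())
print("near finger bottom seen: left corner",(210+352/7,150+412/7),"right", (210+400/7,150+400/7),"far finger left/bot",(210+310/7,150+370/7),(210+330/7,150+385/7))
```

```text
0.005 [[259.7, 217.0], [262.2, 219.7], [264.7, 214.8], [267.3, 217.5]]
0.012 [[259.7, 215.1], [262.2, 217.8], [264.7, 212.9], [267.3, 215.5]]
0.02 [[259.7, 212.8], [262.2, 215.5], [264.7, 210.7], [267.3, 213.3]]
0.025 [[259.7, 211.4], [262.2, 214.1], [264.7, 209.3], [267.3, 211.9]]
0.03 [[259.6, 210.0], [262.2, 212.7], [264.7, 207.8], [267.3, 210.5]]
0.035 [[259.6, 208.6], [262.2, 211.3], [264.7, 206.4], [267.3, 209.1]]
near finger bottom seen: left corner (260.2857142857143, 208.85714285714286) right (267.14285714285717, 207.14285714285714) far finger left/bot (254.28571428571428, 202.85714285714286) (257.14285714285717, 205.0)
```

No contact, even with the nominal tip 7 mm below the deck top, so the real tip is higher than stated. I keep feeling downward in small steps.

>>> {"fn": "servo_tool", "kwargs": {"series": [[[0, 0, 0], [0, 0, 0.002], 18], [[0, 0, 0], [0, 0, 0.002], 18], [[0, 0, 0], [0, 0, 0], 18]]}}

```text
time: 4.55
eef_pos: [0.4556, -0.1337, 0.0231]
tool_rot: [-3.141, 0.001, 0.106]
wrist_force: [-1.5, 0.2, -0.2]
grip_width: 0.182
```

>>> {"fn": "servo_tool", "kwargs": {"series": [[[0, 0, 0], [0, 0, 0.0015], 18], [[0, 0, 0], [0, 0, 0.0015], 18], [[0, 0, 0], [0, 0, 0], 18]]}}

```text
time: 4.8
eef_pos: [0.4556, -0.1338, 0.0202]
tool_rot: [-3.141, 0.0, 0.106]
wrist_force: [-0.5, -0.4, -0.3]
grip_width: 0.18
```

>>> {"fn": "servo_tool", "kwargs": {"series": [[[0, 0, 0], [0, 0, 0.0015], 18], [[0, 0, 0], [0, 0, 0.0015], 18], [[0, 0, 0], [0, 0, 0], 18]]}}

```text
time: 5.05
eef_pos: [0.4556, -0.1338, 0.0172]
tool_rot: [-3.141, 0.0, 0.106]
wrist_force: [-0.1, -0.4, 0.3]
grip_width: 0.183
```

Run:
```python
from h import *
s=sense();print(s["wrist_force"],s["eef_pos"],s["qpos"])
for n in("side","top"):
    im=read_camera(n);cv2.imwrite(f"pics/{n}4.png",im)
im=cv2.imread("pics/side4.png");a=cv2.resize(im[170:225,230:300],None,fx=10,fy=10,interpolation=cv2.INTER_NEAREST);cv2.imwrite("pics/s4.png",a)
```

```text
[-0.10590216 -0.35139105  0.25568462] [ 0.45561947 -0.13376085  0.01723393] [-5.24976572e-01  8.84934561e-02  2.10257828e+00  2.17273377e-05
  9.51076208e-01  9.40023423e-01]
```

View pics/s4.png

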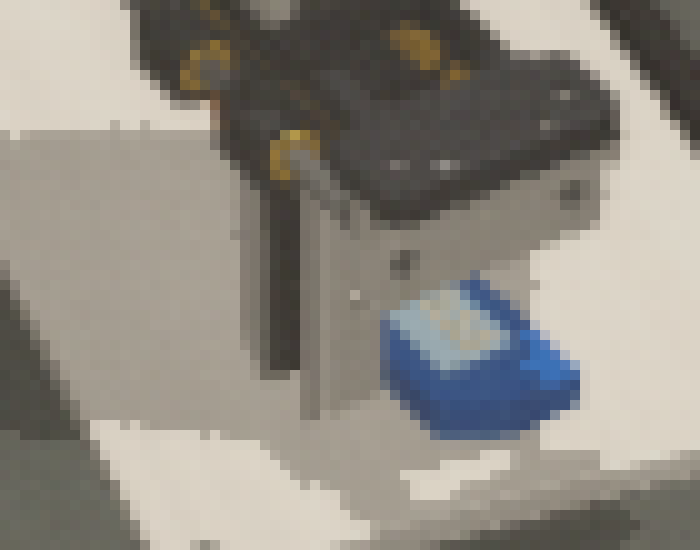

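View pics/top4.png

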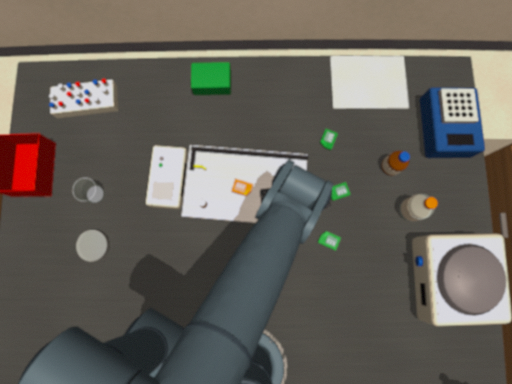

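Run:
```python
from h import *
c=calibration("side");print("cam",-cv2.Rodrigues(c["rvec"])[0].T@c["tvec"])
for z in(.012,.02,.03,.04):print(z,ray([(260.5,211.8),(256,207.5)],z,"side").round(4).tolist())
print("expected near outer corners",tf((.4556,-.1338,.106),[(-.008,-.021,0),(.008,-.021,0),(-.008,.0085,0)]).round(4))
```

```text
cam [ 0.05994833 -0.95084133  0.83462697]
0.012 [[0.4561, -0.1324, 0.012], [0.4528, -0.1113, 0.012]]
0.02 [[0.4522, -0.1404, 0.02], [0.449, -0.1195, 0.02]]
0.03 [[0.4474, -0.1503, 0.03], [0.4442, -0.1297, 0.03]]
0.04 [[0.4426, -0.1602, 0.04], [0.4394, -0.1399, 0.04]]
expected near outer corners [[ 0.4499 -0.1555  0.    ]
 [ 0.4658 -0.1538  0.    ]
 [ 0.4467 -0.1262  0.    ]]
```

>>> {"fn": "servo_tool", "kwargs": {"series": [[[0, 0, 0], [0, 0, 0.0015], 18], [[0, 0, 0], [0, 0, 0.0015], 18], [[0, 0, 0], [0, 0, 0], 18]]}}

```text
time: 5.4
eef_pos: [0.4556, -0.1338, 0.0142]
tool_rot: [-3.141, 0.0, 0.106]
wrist_force: [-0.0, -0.2, 0.2]
grip_width: 0.183
```

>>> {"fn": "servo_tool", "kwargs": {"series": [[[0, 0, 0], [0, 0, 0.0015], 18], [[0, 0, 0], [0, 0, 0.0015], 18], [[0, 0, 0], [0, 0, 0], 18]]}}

```text
time: 5.65
eef_pos: [0.4556, -0.1338, 0.0112]
tool_rot: [-3.141, 0.0, 0.106]
wrist_force: [-0.1, 0.1, -0.1]
grip_width: 0.178
```

>>> {"fn": "servo_tool", "kwargs": {"series": [[[0, 0, 0], [0, 0, 0.0015], 18], [[0, 0, 0], [0, 0, 0.0015], 18], [[0, 0, 0], [0, 0, 0], 18]]}}

```text
time: 5.9
eef_pos: [0.4556, -0.1338, 0.0082]
tool_rot: [-3.141, 0.001, 0.106]
wrist_force: [0.2, 0.1, 0.2]
grip_width: 0.179
```

Run:
```python
from h import *
im=read_camera("side");cv2.imwrite("pics/side5.png",im)
a=cv2.resize(im[170:225,230:300],None,fx=10,fy=10,interpolation=cv2.INTER_NEAREST);cv2.imwrite("pics/s5.png",a)
```

```text
(no output)
```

View pics/s5.png

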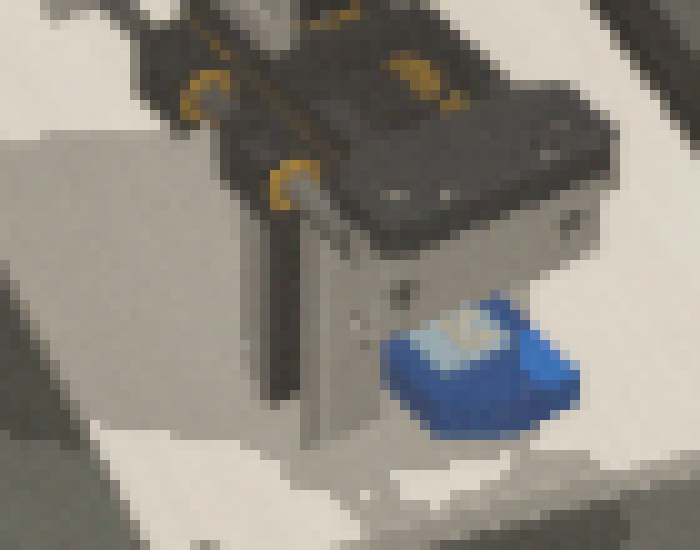

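>>> {"fn": "servo_tool", "kwargs": {"series": [[[0, 0, 0], [0, 0, 0.0015], 18], [[0, 0, 0], [0, 0, 0.0015], 18], [[0, 0, 0], [0, 0, 0], 18]]}}

```text
time: 6.2
eef_pos: [0.4556, -0.1338, 0.0052]
tool_rot: [-3.141, 0.0, 0.106]
wrist_force: [0.3, 0.7, 0.0]
grip_width: 0.178
```

>>> {"fn": "servo_tool", "kwargs": {"series": [[[0, 0, 0], [0, 0, 0.001], 18], [[0, 0, 0], [0, 0, 0.001], 18], [[0, 0, 0], [0, 0, 0], 18]]}}

```text
time: 6.45
eef_pos: [0.4557, -0.1338, 0.0033]
tool_rot: [-3.141, 0.0, 0.106]
wrist_force: [0.4, 0.7, -0.1]
grip_width: 0.182
```

>>> {"fn": "servo_tool", "kwargs": {"series": [[[0, 0, 0], [0, 0, 0.001], 18], [[0, 0, 0], [0, 0, 0.001], 18], [[0, 0, 0], [0, 0, 0], 18]]}}

```text
time: 6.7
eef_pos: [0.456, -0.1339, 0.0023]
tool_rot: [-3.141, 0.001, 0.106]
wrist_force: [-3.1, 1.3, 6.9]
grip_width: 0.18
```

Contact is at TCP z ≈ 0.0025 with 7 N up, so the real tips sit about 9.5 mm above the reported TCP. I use that offset from here: raise 5 mm so the tips are 4 mm above the deck, then move up to the carrier.

>>> {"fn": "servo_tool", "kwargs": {"series": [[[0, 0, 0], [0, 0, -0.005], 18], [[0, 0, 0], [0.004, 0, 0], 18], [[0, 0, 0], [0.004, 0, 0], 18], [[0, 0, 0], [0.003, 0, 0], 18], [[0, 0, 0], [0.003, 0, 0], 18], [[0, 0, 0], [0.003, 0, 0], 18], [[0, 0, 0], [0.003, 0, 0], 18], [[0, 0, 0], [0.002, 0, 0], 18], [[0, 0, 0], [0, 0, 0], 18]]}}

```text
time: 7.45
eef_pos: [0.4781, -0.1315, 0.0065]
tool_rot: [3.142, -0.0, 0.106]
wrist_force: [-0.8, -0.7, 0.1]
grip_width: 0.179
```

Run:
```python
from h import *
B=np.load("blue.npy");to(car(B,-.028,.003,.0065),B[2])
im=read_camera("side");cv2.imwrite("pics/side6.png",im)
a=cv2.resize(im[170:225,230:300],None,fx=10,fy=10,interpolation=cv2.INTER_NEAREST);cv2.imwrite("pics/s6.png",a)
```

```text
t 7.45 shift(tool,mm) [-3.7 -0.3 -0. ] turn [ 0. -0. -0.] F [-0.8 -0.7  0.1] pos [ 0.4781 -0.1315  0.0065] rot [ 3.142 -0.     0.106] g 0.18
```

View pics/s6.png

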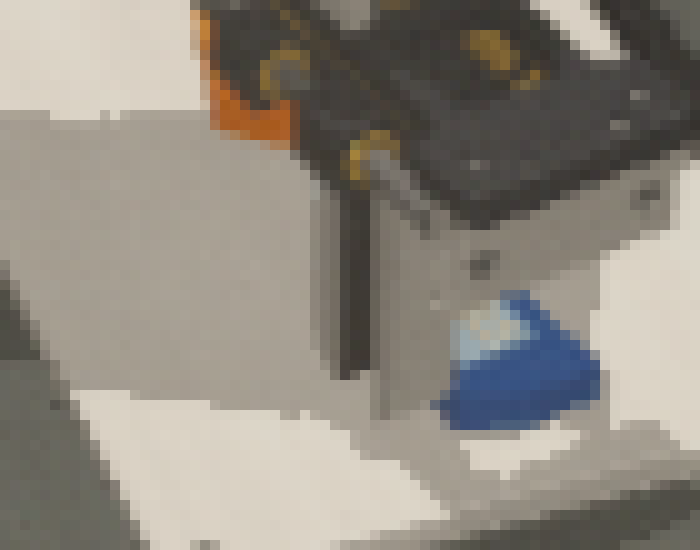

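```bash
cat >> h.py <<'E'
def rend2(pose,roi,n,SS=6,zb=.012):
    x0,y0,x1,y1=roi;P=np.vstack([np.c_[OUT,np.full(5,zb)],np.c_[OUT,np.full(5,zb+.012)]])
    p=(proj(tf(pose,P),n)-[x0,y0]+.5)*SS-.5
    m=np.zeros(((y1-y0)*SS,(x1-x0)*SS),np.uint8)
    cv2.fillConvexPoly(m,np.round(cv2.convexHull(p.astype(np.float32))*16).astype(np.int32),255,shift=4)
    return cv2.resize(m,(x1-x0,y1-y0),interpolation=cv2.INTER_AREA)/255.
def bmask(im,roi):
    x0,y0,x1,y1=roi;f=im[y0:y1,x0:x1].astype(float)
    return np.clip((f[...,0]-f[...,2]-5)/45,0,1)
def fitn(im,init,n,ignore=None,offs=(-.3,-.1,.1,.3),pr=True):
    c=proj(np.r_[init[:2],.018][None],n)[0].astype(int);roi=(c[0]-24,c[1]-22,c[0]+24,c[1]+22)
    m=bmask(im,roi);mb=(m>.4).astype(np.uint8)
    k,lab,st,_=cv2.connectedComponentsWithStats(mb,connectivity=8)
    h=np.zeros_like(mb);cs=cv2.findContours(mb,cv2.RETR_EXTERNAL,cv2.CHAIN_APPROX_NONE)[0];cc=max(cs,key=cv2.contourArea)
    cv2.drawContours(h,[cc],-1,1,-1)
    m=np.maximum(m*cv2.dilate(h,np.ones((3,3))),cv2.morphologyEx(h,cv2.MORPH_CLOSE,np.ones((5,5))))
    W=np.ones_like(m)
    if ignore is not None: 
        for poly in ignore: cv2.fillConvexPoly(W,np.round(np.asarray(poly)-[roi[0],roi[1]]).astype(np.int32),0)
    f=lambda q:(W*(cv2.GaussianBlur(rend2((q[0]/1000,q[1]/1000,q[2]/30),roi,n),(0,0),.5)-m)**2).sum()
    best=None
    for da in offs:
        q0=[init[0]*1000,init[1]*1000,(init[2]+da)*30]
        r=minimize(f,q0,method="Nelder-Mead",options=dict(initial_simplex=np.array([q0]+[np.add(q0,e) for e in np.diag([5,5,5])]),xatol=.05,fatol=.01))
        if best is None or r.fun<best.fun:best=r
    q=best.x;return np.array([q[0]/1000,q[1]/1000,q[2]/30]),best.fun
def ovl(im,pose,n,roi,k,out,T=None,g=.017,tipz=None,D=None):
    x0,y0,x1,y1=roi;big=cv2.resize(im[y0:y1,x0:x1],None,fx=k,fy=k,interpolation=cv2.INTER_NEAREST)
    def dr(P,c): cv2.polylines(big,[np.round((proj(P,n)-[x0,y0]+.5)*k-.5).astype(int)],True,c,1)
    if pose is not None:
        for z in(.012,.024):dr(tf(pose,np.c_[OUT,np.full(5,z)]),(0,255,0))
    if T is not None:
        for sg in(1,-1):dr(tf(T,[(a,sg*(g/2+b),tipz) for a,b in((-.008,0),(.008,0),(.008,.0125),(-.008,.0125))]),(0,0,255))
    if D is not None: 
        z=.012;dr(tf(D,[(-.11,-.18,z),(.09,-.18,z),(.09,.158,z),(.03,.158,z),(.03,.18,z),(-.11,.18,z)]),(255,0,255))
    cv2.imwrite(out,big)
E
python3 - <<'E'
from h import *
D=np.load("D.npy");B=np.load("blue.npy")
im=cv2.imread("pics/side1.png");P,e=fitn(im,B,"side");print("side1",P,e,indeck(D,P)*[1e3,1e3,1])
im=cv2.imread("pics/side6.png");s=sense();p=s["eef_pos"];T=(p[0],p[1],s["tool_rot"][2])
ig=[[(262,170),(275.5,170),(275.5,214),(262,214)]]
P,e=fitn(im,[B[0]+.005,B[1],B[2]],"side",ignore=ig);print("side6",P,e,indeck(D,P)*[1e3,1e3,1])
ovl(im,P,"side",(230,170,300,225),10,"pics/o6.png",T,.017,.016,D)
E
```

```text
side1 [ 0.50172778 -0.13292339  0.08916529] 5.788857129977349 [ -10.14150046 -130.6590829     0.18051948]
side6 [ 0.50494024 -0.13334475  0.29956745] 37.095400947492685 [  -6.90400071 -130.78562479    0.39092164]
```

View pics/o6.png

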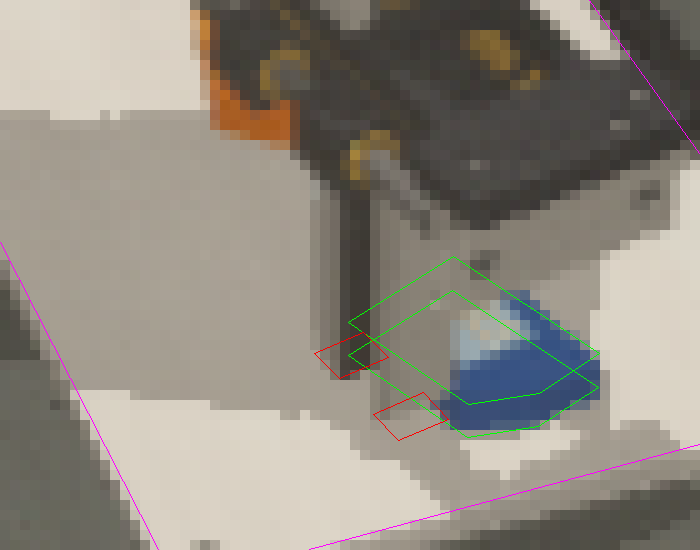

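>>> {"fn": "servo_tool", "kwargs": {"series": [[[0, 0, 0], [-0.012, 0, 0], 18], [[0, 0, 0], [-0.012, 0, 0], 18], [[0, 0, 0], [0, 0, 0], 18]]}}

```text
time: 7.75
eef_pos: [0.4521, -0.1337, 0.006]
tool_rot: [-3.141, 0.002, 0.105]
wrist_force: [0.1, -0.1, 0.3]
grip_width: 0.179
```

Run:
```python
from h import *
D=np.load("D.npy");B=np.load("blue.npy")
im=read_camera("side");cv2.imwrite("pics/side7.png",im);s=sense();p=s["eef_pos"];T=(p[0],p[1],s["tool_rot"][2]);print(T)
P,e=fitn(im,[B[0]+.005,B[1],B[2]],"side");print("side7",P,e,indeck(D,P)*[1e3,1e3,1])
ovl(im,P,"side",(230,170,300,225),10,"pics/o7.png",T,.017,.016,D)
```

```text
(np.float64(0.4531966671472107), np.float64(-0.13393348305016287), np.float64(0.10497441660831197))
side7 [ 0.50897309 -0.13582239  0.08815435] 87.47998453471277 [  -2.661939   -132.88502661    0.17950853]
```

View pics/o7.png

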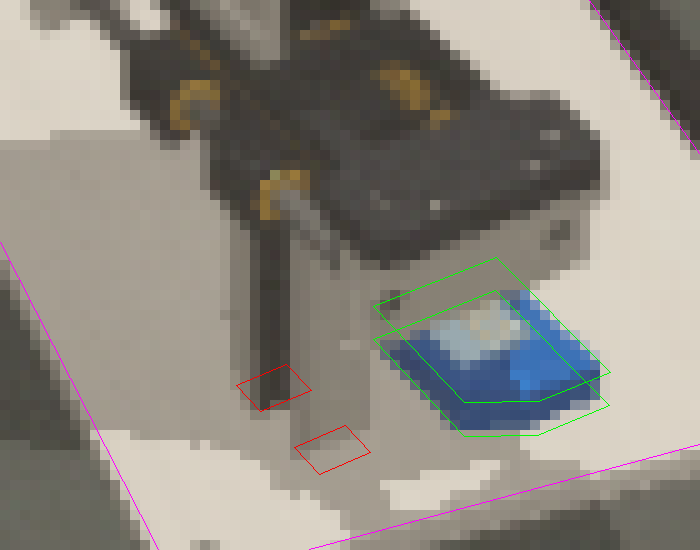

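The carrier (vertices near px (275,212), (283,212) and (290,209)) has moved about 5 mm square-on with no visible rotation. I resume the push and turn to the deck's angle on the way.

>>> {"fn": "servo_tool", "kwargs": {"series": [[[0, 0, 0], [0.011, 0, 0], 18], [[0, 0, 0], [0.011, 0, 0], 18], [[0, 0, 0.02], [0.003, 0, 0], 18], [[0, 0, 0.02], [0.003, 0, 0], 18], [[0, 0, 0.02], [0.003, 0, 0], 18], [[0, 0, 0.02], [0.003, 0, 0], 18], [[0, 0, 0.02], [0.003, 0, 0], 18], [[0, 0, 0.02], [0.003, 0, 0], 18], [[0, 0, 0.02], [0.003, 0, 0], 18], [[0, 0, 0.02], [0.003, 0, 0], 18], [[0, 0, 0.02], [0.003, 0, 0], 18], [[0, 0, 0.017], [0.003, 0, 0], 18]]}}

```text
time: 8.8
eef_pos: [0.506, -0.1313, 0.0065]
tool_rot: [-3.142, 0.0, -0.093]
wrist_force: [0.4, 0.2, -0.5]
grip_width: 0.179
```

```bash
cat >> h.py <<'E'
def tcpdeck():
    D=np.load("D.npy");s=sense();p=s["eef_pos"];q=indeck(D,[p[0],p[1],s["tool_rot"][2]]);print("TCP in deck mm",np.round(q*[1e3,1e3,1],3),"z",p[2].round(4),"F",s["wrist_force"].round(1),"t",round(s["time"],2));return q
E
python3 - <<'E'
from h import *
D=np.load("D.npy");q=tcpdeck()
im=read_camera("side");cv2.imwrite("pics/side8.png",im);s=sense();p=s["eef_pos"];T=(p[0],p[1],s["tool_rot"][2])
g=car((T[0],T[1],T[2]),.028,-.0,0)
P=np.array([g[0],g[1],T[2]])
ovl(im,P,"side",(230,160,310,225),9,"pics/o8.png",T,.017,.016,D)
E
```

```text
TCP in deck mm [-6.0700e+00 -1.2868e+02 -2.0000e-03] z 0.0065 F [ 0.4  0.2 -0.5] t 8.8
```

View pics/o8.png

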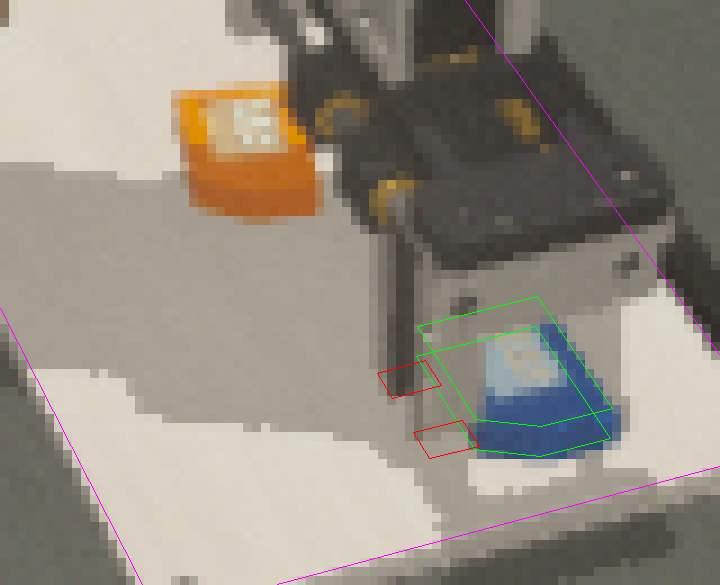

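The overlay lies on the carrier: square to the deck, in front of the fingers at (288,206). I push on towards the rail.

>>> {"fn": "servo_tool", "kwargs": {"series": [[[0, 0, 0], [0.003, 0, 0], 18], [[0, 0, 0], [0.003, 0, 0], 18], [[0, 0, 0], [0.003, 0, 0], 18], [[0, 0, 0], [0.003, 0, 0], 18], [[0, 0, 0], [0.003, 0, 0], 18], [[0, 0, 0], [0.003, 0, 0], 18], [[0, 0, 0], [0.003, 0, 0], 18], [[0, 0, 0], [0.003, 0, 0], 18], [[0, 0, 0], [0.003, 0, 0], 18], [[0, 0, 0], [0.003, 0, 0], 18], [[0, 0, 0], [0.003, 0, 0], 18], [[0, 0, 0], [0.003, 0, 0], 18]]}}

```text
time: 9.85
eef_pos: [0.5418, -0.1346, 0.0065]
tool_rot: [-3.142, -0.0, -0.091]
wrist_force: [-0.9, -0.3, 0.6]
grip_width: 0.177
```

>>> {"fn": "servo_tool", "kwargs": {"series": [[[0, 0, 0], [0.002, 0, 0], 18], [[0, 0, 0], [0.002, 0, 0], 18], [[0, 0, 0], [0.001, 0, 0], 18], [[0, 0, 0], [0.001, 0, 0], 18]]}}

```text
time: 10.18
eef_pos: [0.5476, -0.1351, 0.0066]
tool_rot: [-3.142, 0.0, -0.091]
wrist_force: [-1.1, -0.4, 0.6]
grip_width: 0.18
```

```bash
cat > v.py <<'E'
import sys
from h import *
n=sys.argv[1];off=float(sys.argv[2]) if len(sys.argv)>2 else .028
D=np.load("D.npy");q=tcpdeck()
im=read_camera("side");cv2.imwrite(f"pics/side{n}.png",im);s=sense();p=s["eef_pos"];T=(p[0],p[1],s["tool_rot"][2])
g=car(T,off,0,0);P=np.array([g[0],g[1],T[2]])
ovl(im,P,"side",(240,140,330,225),8,f"pics/o{n}.png",T,.017,.016,D)
E
python3 v.py 9
```

```text
TCP in deck mm [  35.705 -128.677    0.   ] z 0.0066 F [-1.1 -0.4  0.6] t 10.18
```

View pics/o9.png

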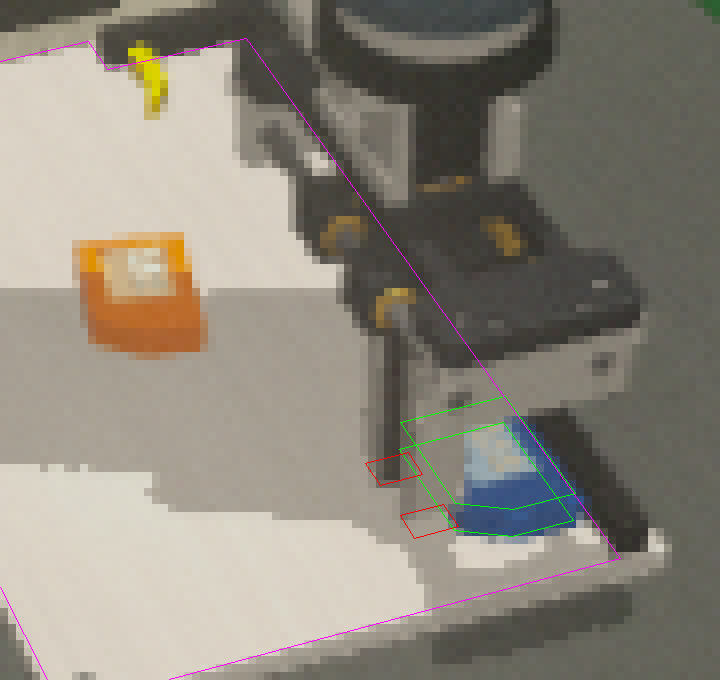

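>>> {"fn": "servo_tool", "kwargs": {"series": [[[0, 0, 0], [0.001, 0, 0], 18], [[0, 0, 0], [0.001, 0, 0], 18], [[0, 0, 0], [0.0005, 0, 0], 18]]}}

```text
time: 10.48
eef_pos: [0.5501, -0.1354, 0.0066]
tool_rot: [3.142, -0.0, -0.091]
wrist_force: [-0.5, 0.3, -0.4]
grip_width: 0.179
```

>>> {"fn": "servo_tool", "kwargs": {"series": [[[0, 0, 0], [0.001, 0, 0], 18], [[0, 0, 0], [0.001, 0, 0], 18]]}}

```text
time: 10.65
eef_pos: [0.5508, -0.1354, 0.0065]
tool_rot: [-3.141, 0.004, -0.091]
wrist_force: [-8.1, 0.9, 7.1]
grip_width: 0.181
```

>>> {"fn": "servo_tool", "kwargs": {"series": [[[0, 0, 0], [0, 0, 0], 18], [[0, 0, 0], [0, 0, 0], 18]]}}

```text
time: 10.82
eef_pos: [0.5507, -0.1353, 0.0065]
tool_rot: [-3.141, 0.004, -0.091]
wrist_force: [-6.2, 0.1, 4.4]
grip_width: 0.182
```

```bash
python3 v.py 10 .031
```

```text
TCP in deck mm [  38.844 -128.596    0.   ] z 0.0065 F [-6.2  0.1  4.4] t 10.82
```

View pics/o10.png

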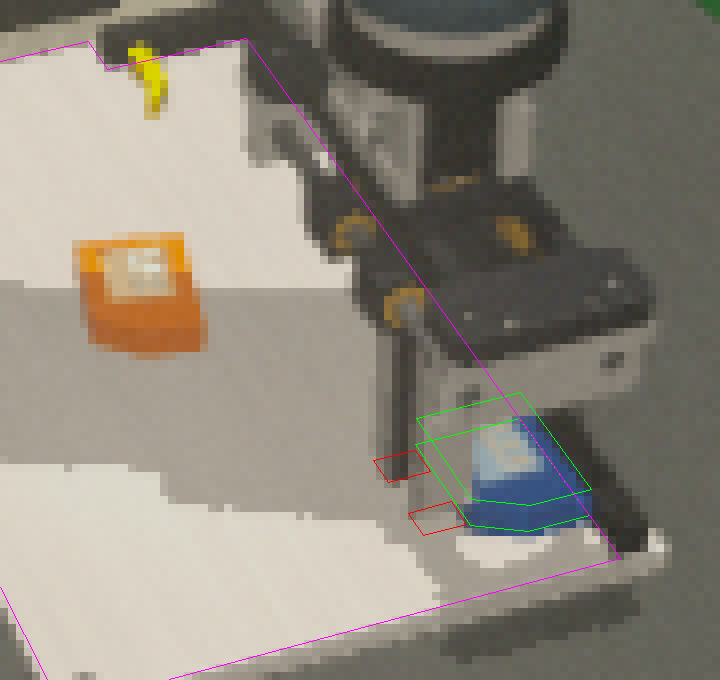

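>>> {"fn": "servo_tool", "kwargs": {"series": [[[0, 0, 0], [-0.004, 0, 0], 18], [[0, 0, 0], [-0.01, 0, 0], 18], [[0, 0, 0], [-0.015, 0, 0], 18], [[0, 0, 0], [-0.01, 0, -0.03], 18], [[0, 0, 0], [-0.01, 0, -0.03], 5], [[0, 0, -0.115], [0, 0, 0], 0], [[0, 0, -0.115], [0, 0, 0], 0], [[0, 0, -0.115], [0, 0, 0], 0], [[0, 0, -0.115], [0, 0, 0], 0], [[0, 0, -0.115], [0, 0, 0], 0], [[0, 0, -0.115], [0, 0, 0], 0], [[0, 0, -0.115], [0, 0, 0], 0]]}}

```text
time: 11.87
eef_pos: [0.5035, -0.1311, 0.0667]
tool_rot: [3.14, -0.001, 0.719]
wrist_force: [-0.2, -0.1, 0.5]
grip_width: 0.005
```

Run:
```python
from h import *
D=np.load("D.npy");q=tcpdeck();print(sense()["qpos"],sense()["tool_rot"],sense()["grip_width"])
im=read_camera("side");cv2.imwrite("pics/side11.png",im)
g=car(D,.07,-.129,0);P,e=fitn(im,[g[0],g[1],D[2]],"side",offs=(-.1,0,.1));print(P,e,indeck(D,P)*[1e3,1e3,1])
ovl(im,P,"side",(240,140,330,225),8,"pics/o11.png",None,D=D)
im=read_camera("top");cv2.imwrite("pics/top11.png",im)
```

```text
TCP in deck mm [  -8.548 -128.721    0.811] z 0.0667 F [-0.2 -0.1  0.5] t 11.87
[-4.73113983e-01  1.02063190e-01  1.97669435e+00  3.46648090e-04
  1.06150876e+00  3.78107217e-01] [ 3.14047182e+00 -7.71115720e-04  7.19406749e-01] 0.00514230755261896
[ 0.58047088 -0.14135842 -0.10646518] 5.2293980919338034 [ 6.90427477e+01 -1.31875426e+02 -1.51109966e-02]
```

View pics/o11.png

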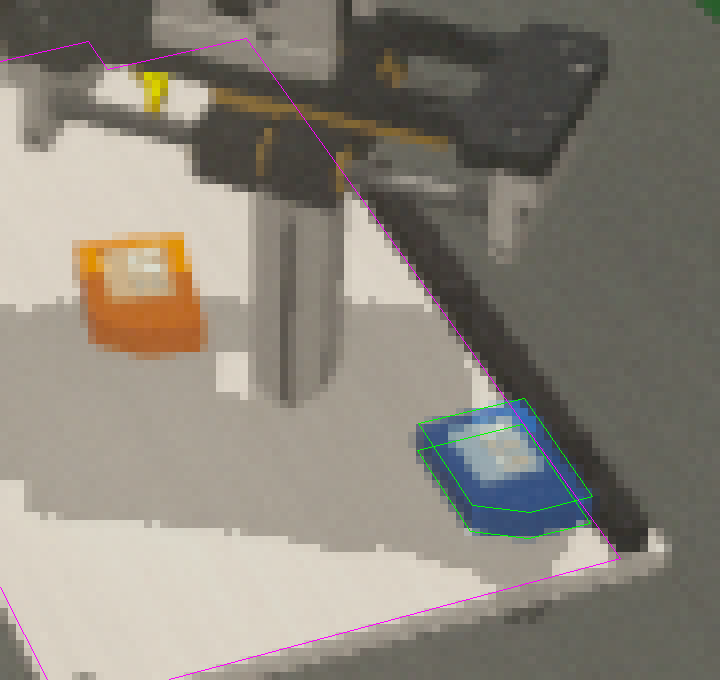

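View pics/top11.png

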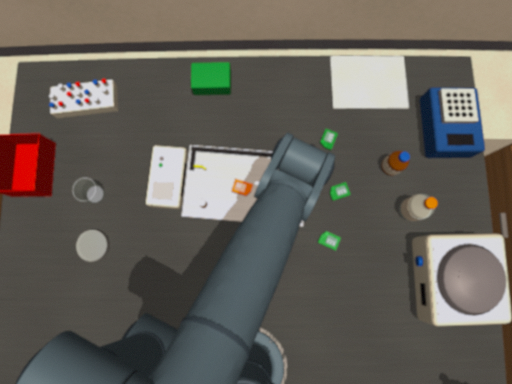

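The carrier now lies against the rail at deck (69, −132) mm, at −0.015 rad to it. I next move the closed fingertips behind the cut corner, turned square to the cut edge.

Run:
```python
from h import *
D=np.load("D.npy");C=car(D,.0695,-.132,0);C=(C[0],C[1],D[2]);n=np.array([.507,.862]);yaw=D[2]+1.039
for st in(.022,.015,0):
    xy=np.array([-.0115,-.023])-n*(.011+st);t=car(C,xy[0],xy[1],.0065);print(st,t.round(4),indeck(D,[t[0],t[1],0])[:2]*1e3);to(t,yaw)
```

```text
0.022 [ 0.5481 -0.1902  0.0065] [  41.269 -183.446]
t 11.97 shift(tool,mm) [-4.9 73.8 60.2] turn [ 0.001 -0.    -0.234] F [-1.2  0.2  0.3] pos [ 0.5034 -0.1311  0.0666] rot [ 3.141e+00 -1.000e-03  7.130e-01] g 0.0
0.015 [ 0.5522 -0.1845  0.0065] [  44.818 -177.412]
t 11.97 shift(tool,mm) [ 1.9 72.2 60.2] turn [ 0.001 -0.    -0.234] F [-1.2  0.2  0.3] pos [ 0.5034 -0.1311  0.0666] rot [ 3.141e+00 -1.000e-03  7.130e-01] g 0.0
0 [ 0.5609 -0.1723  0.0065] [  52.423 -164.482]
t 11.97 shift(tool,mm) [16.5 68.7 60.2] turn [ 0.001 -0.    -0.234] F [-1.2  0.2  0.3] pos [ 0.5034 -0.1311  0.0666] rot [ 3.141e+00 -1.000e-03  7.130e-01] g 0.0
```

>>> {"fn": "servo_tool", "kwargs": {"series": [[[0, 0, 0], [-0.001, 0.0185, 0], 0], [[0, 0, 0], [-0.001, 0.0185, 0], 0], [[0, 0, 0], [-0.001, 0.0185, 0], 0], [[0, 0, 0], [-0.001, 0.0185, 0], 0], [[0, 0, -0.117], [0, 0, 0], 0], [[0, 0, -0.117], [0, 0, 0], 0], [[0, 0, 0], [0, 0, 0.02], 0], [[0, 0, 0], [0, 0, 0.02], 0], [[0, 0, 0], [0, 0, 0.01], 0], [[0, 0, 0], [0, 0, 0], 0], [[0, 0, 0], [0, 0, 0], 0]]}}

```text
time: 12.88
eef_pos: [0.5484, -0.1895, 0.0163]
tool_rot: [-3.141, -0.0, 0.946]
wrist_force: [0.1, -0.1, 1.0]
grip_width: 0.005
```

```bash
cat > w.py <<'E'
import sys
from h import *
n=sys.argv[1];roi=tuple(map(int,sys.argv[2].split(",")));guess=[float(v) for v in sys.argv[3].split(",")]
D=np.load("D.npy");q=tcpdeck()
im=read_camera("side");cv2.imwrite(f"pics/side{n}.png",im);s=sense();p=s["eef_pos"];T=(p[0],p[1],s["tool_rot"][2])
g=car(D,guess[0],guess[1],0);C=np.array([g[0],g[1],D[2]])
print("contact gap along normal mm",((np.array([guess[0]-.0115,guess[1]-.023])-q[:2])@[.507,.862]-.011)*1e3,"lateral",((np.array([guess[0]-.0115,guess[1]-.023])-q[:2])@[.862,-.507])*1e3)
k=min(700//(roi[2]-roi[0]),590//(roi[3]-roi[1]))
ovl(im,C,"side",roi,k,f"pics/o{n}.png",T,.0,p[2]+.0095,D)
E
python3 w.py 12 240,150,330,225 .0695,-.132
python3 - <<'E'
import sys;sys.path.insert(0,".")
from h import *
D=np.load("D.npy");C=car(D,.0695,-.132,0);xy=np.array([-.0115,-.023])-np.array([.507,.862])*.033
t=car((C[0],C[1],D[2]),xy[0],xy[1],.0065);to(t,D[2]+1.039)
E
```

```text
TCP in deck mm [  41.502 -182.724    1.038] z 0.0163 F [ 0.1 -0.1  1. ] t 12.88
contact gap along normal mm 21.26252952336895 lateral 0.1657769993338079
t 12.93 shift(tool,mm) [-0.8 -0.6 10.7] turn [ 0.001 -0.    -0.001] F [ 0.   0.6 -0.8] pos [ 0.5491 -0.1899  0.0172] rot [ 3.141 -0.     0.947] g 0.01
```

View pics/o12.png

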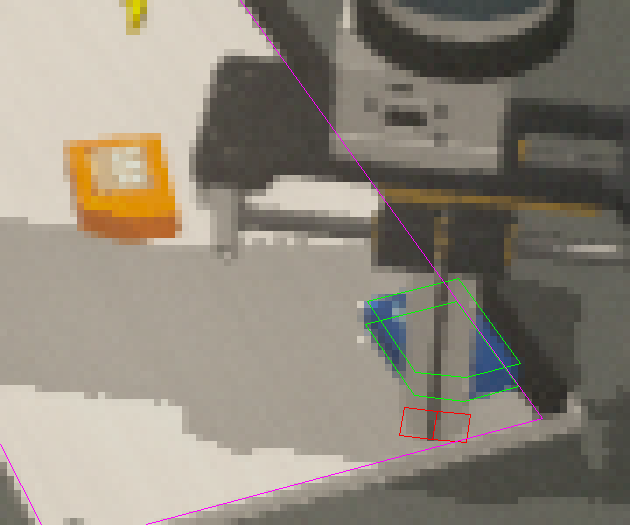

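The fingertips stand in front of the cut edge at (302,210), square to it and centred. I lower 10 mm and close in.

>>> {"fn": "servo_tool", "kwargs": {"series": [[[0, 0, 0], [0, 0, 0.005], 0], [[0, 0, 0], [0, 0, 0.005], 0], [[0, 0, 0], [0.004, 0, 0], 0], [[0, 0, 0], [0.004, 0, 0], 0], [[0, 0, 0], [0.004, 0, 0], 0], [[0, 0, 0], [0.003, 0, 0], 0], [[0, 0, 0], [0.002, 0, 0], 0], [[0, 0, 0], [0.001, 0, 0], 0], [[0, 0, 0], [0.001, 0, 0], 0], [[0, 0, 0], [0, 0, 0], 0]]}}

```text
time: 13.77
eef_pos: [0.5598, -0.1741, 0.0066]
tool_rot: [3.141, -0.0, 0.948]
wrist_force: [0.5, -0.3, -0.0]
grip_width: 0.005
```

>>> {"fn": "servo_tool", "kwargs": {"series": [[[0, 0, 0], [0.001, 0, 0], 0], [[0, 0, 0], [0.001, 0, 0], 0], [[0, 0, 0], [0.001, 0, 0], 0], [[0, 0, 0], [0, 0, 0], 0]]}}

```text
time: 14.1
eef_pos: [0.5615, -0.1717, 0.0066]
tool_rot: [-3.142, -0.0, 0.948]
wrist_force: [0.2, -0.1, -0.3]
grip_width: 0.006
```

```bash
python3 w.py 13 240,150,330,225 .0695,-.132
```

```text
TCP in deck mm [  52.912 -163.792    1.039] z 0.0066 F [ 0.2 -0.1 -0.3] t 14.1
contact gap along normal mm -0.841942463843762 lateral -0.07169798399970138
```

View pics/o13.png

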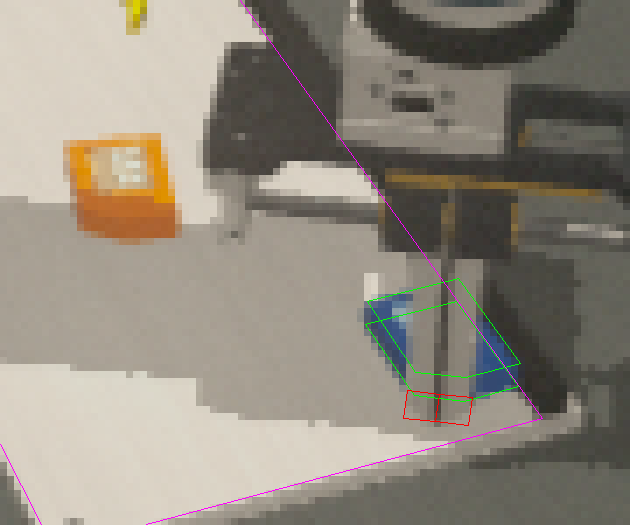

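>>> {"fn": "servo_tool", "kwargs": {"series": [[[0, 0, 0], [0.0026, -0.0015, 0], 0], [[0, 0, 0], [0.0026, -0.0015, 0], 0], [[0, 0, 0], [0.0026, -0.0015, 0], 0], [[0, 0, 0], [0.0026, -0.0015, 0], 0], [[0, 0, 0], [0.0026, -0.0015, 0], 0], [[0, 0, 0], [0.0026, -0.0015, 0], 0], [[0, 0, 0], [0.0026, -0.0015, 0], 0], [[0, 0, 0], [0.0026, -0.0015, 0], 0], [[0, 0, 0], [0.0026, -0.0015, 0], 0], [[0, 0, 0], [0.0026, -0.0015, 0], 0]]}}

```text
time: 14.98
eef_pos: [0.5644, -0.1417, 0.0066]
tool_rot: [-3.142, 0.0, 0.948]
wrist_force: [-0.4, -2.2, 1.7]
grip_width: 0.006
```

```bash
python3 w.py 14 240,140,330,215 .07,-.102
```

```text
TCP in deck mm [  53.063 -133.683    1.039] z 0.0066 F [-0.4 -2.2  1.7] t 14.98
contact gap along normal mm -0.7588616386281551 lateral 0.2849455903108007
```

View pics/o14.png

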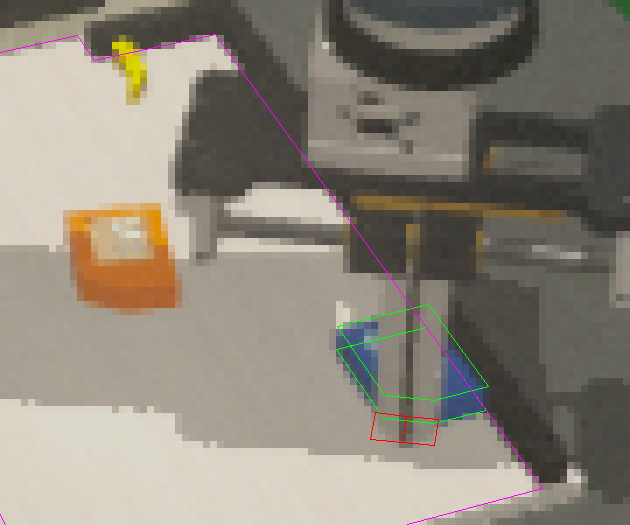

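Run:
```python
from h import *
D=np.load("D.npy")
for z in(.06,.08,.1,.12):
    w=ray([(269.3,176.9)],z,"side")[0];print(z,(indeck(D,[w[0],w[1],0])[:2]*1e3-[53,-133.7]).round(1))
v=ray([(204.5,204)],.057)[0];print("vial deck approx",indeck(D,[v[0],v[1],0])[:2]*1e3)
```

```text
0.06 [-53.1  75.6]
0.08 [-62.8  51.6]
0.1 [-72.5  27.7]
0.12 [-82.2   3.7]
vial deck approx [-75.74437947 109.63747276]
```

>>> {"fn": "servo_tool", "kwargs": {"series": [[[0, 0, 0], [0.0034, -0.002, 0], 0], [[0, 0, 0], [0.0034, -0.002, 0], 0], [[0, 0, 0], [0.0034, -0.002, 0], 0], [[0, 0, 0], [0.0034, -0.002, 0], 0], [[0, 0, 0], [0.0034, -0.002, 0], 0], [[0, 0, 0], [0.0034, -0.002, 0], 0], [[0, 0, 0], [0.0034, -0.002, 0], 0], [[0, 0, 0], [0.0034, -0.002, 0], 0], [[0, 0, 0], [0.0034, -0.002, 0], 0], [[0, 0, 0], [0.0034, -0.002, 0], 0], [[0, 0, 0], [0.0034, -0.002, 0], 0], [[0, 0, 0], [0.0034, -0.002, 0], 0]]}}

```text
time: 16.03
eef_pos: [0.5688, -0.0943, 0.0066]
tool_rot: [3.142, -0.0, 0.948]
wrist_force: [0.0, -1.7, -0.1]
grip_width: 0.005
```

```bash
python3 w.py 15 240,120,330,205 .07,-.0547
```

```text
TCP in deck mm [ 53.16  -86.1     1.039] z 0.0066 F [ 0.  -1.7 -0.1] t 16.03
contact gap along normal mm -1.0519340477012413 lateral 0.34383115722935687
```

View pics/o15.png

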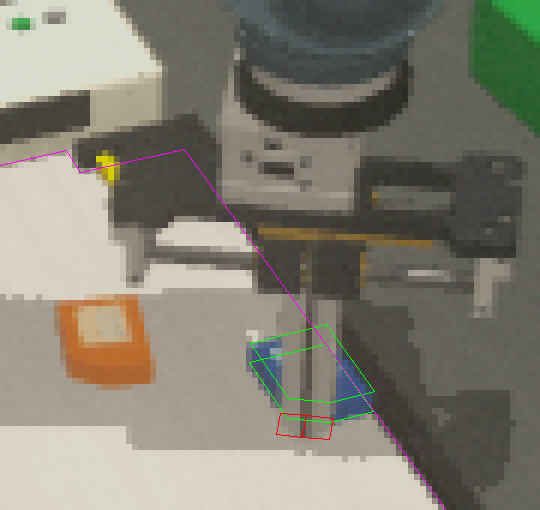

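>>> {"fn": "servo_tool", "kwargs": {"series": [[[0, 0, 0], [0.0034, -0.002, 0], 0], [[0, 0, 0], [0.0034, -0.002, 0], 0], [[0, 0, 0], [0.0034, -0.002, 0], 0], [[0, 0, 0], [0.0034, -0.002, 0], 0], [[0, 0, 0], [0.0034, -0.002, 0], 0], [[0, 0, 0], [0.0034, -0.002, 0], 0], [[0, 0, 0], [0.0034, -0.002, 0], 0], [[0, 0, 0], [0.0034, -0.002, 0], 0], [[0, 0, 0], [0.0034, -0.002, 0], 0], [[0, 0, 0], [0.0034, -0.002, 0], 0], [[0, 0, 0], [0.0034, -0.002, 0], 0], [[0, 0, 0], [0.0034, -0.002, 0], 0]]}}

```text
time: 17.08
eef_pos: [0.5731, -0.0472, 0.0066]
tool_rot: [-3.142, -0.0, 0.948]
wrist_force: [0.3, 1.3, -0.3]
grip_width: 0.005
```

>>> {"fn": "servo_tool", "kwargs": {"series": [[[0, 0, 0], [0.0034, -0.002, 0], 0], [[0, 0, 0], [0.0034, -0.002, 0], 0], [[0, 0, 0], [0.0034, -0.002, 0], 0], [[0, 0, 0], [0.0034, -0.002, 0], 0], [[0, 0, 0], [0.0034, -0.002, 0], 0], [[0, 0, 0], [0.0034, -0.002, 0], 0], [[0, 0, 0], [0.0034, -0.002, 0], 0], [[0, 0, 0], [0.0034, -0.002, 0], 0]]}}

```text
time: 17.75
eef_pos: [0.576, -0.0158, 0.0066]
tool_rot: [3.142, 0.0, 0.948]
wrist_force: [-0.2, -0.4, -1.2]
grip_width: 0.005
```

```bash
python3 w.py 16 240,90,330,175 .07,.0245
python3 - <<'E'
import sys
sys.path.insert(0,".")
E
```

```text
TCP in deck mm [53.126 -7.256  1.039] z 0.0066 F [-0.2 -0.4 -1.2] t 17.75
contact gap along normal mm -0.7273610530003465 lateral 0.19303589148393266
```

View pics/o16.png

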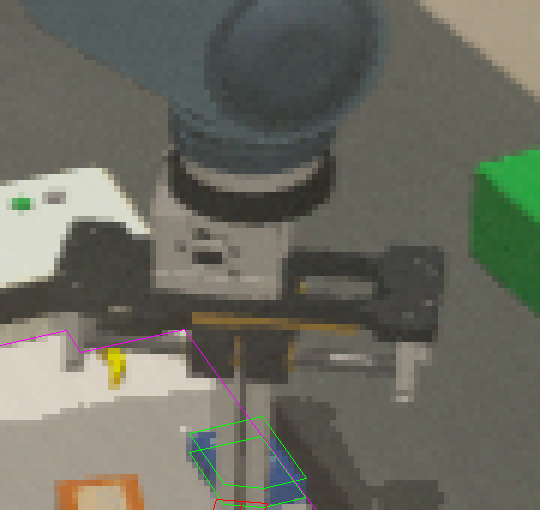

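>>> {"fn": "servo_tool", "kwargs": {"series": [[[0, 0, 0], [0.0034, -0.002, 0], 0], [[0, 0, 0], [0.0035, -0.0019, 0], 0], [[0, 0, 0], [0.0034, -0.002, 0], 0], [[0, 0, 0], [0.0035, -0.0019, 0], 0], [[0, 0, 0], [0.0034, -0.002, 0], 0], [[0, 0, 0], [0.0035, -0.0019, 0], 0], [[0, 0, 0], [0.0034, -0.002, 0], 0], [[0, 0, 0], [0.0035, -0.0019, 0], 0], [[0, 0, 0], [0.0034, -0.002, 0], 0], [[0, 0, 0], [0.0034, -0.002, 0], 0], [[0, 0, 0], [0.0034, -0.002, 0], 0], [[0, 0, 0], [0.0034, -0.002, 0], 0]]}}

```text
time: 18.8
eef_pos: [0.5806, 0.0312, 0.0065]
tool_rot: [-3.141, 0.001, 0.948]
wrist_force: [-2.9, -3.5, 2.8]
grip_width: 0.007
```

```bash
python3 w.py 17 220,90,310,175 .07,.0725
```

```text
TCP in deck mm [53.408 40.015  1.039] z 0.0065 F [-2.9 -3.5  2.8] t 18.8
contact gap along normal mm -0.24194509479834836 lateral -0.4196444166452066
```

View pics/o17.png

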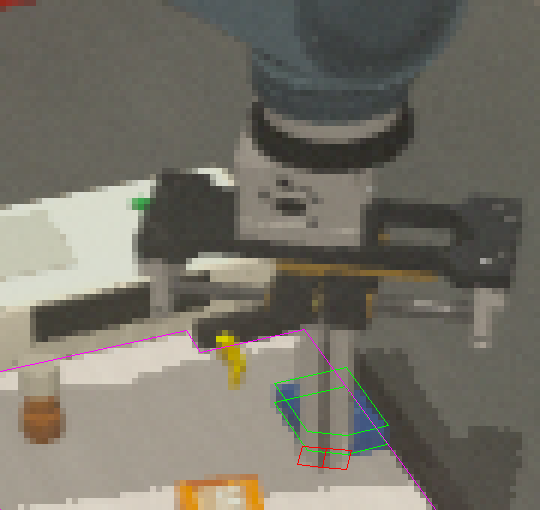

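The carrier is on the rail and entering the last 60 mm, with about 3 N of pressing force.

>>> {"fn": "servo_tool", "kwargs": {"series": [[[0, 0, 0], [0.0034, -0.002, 0], 0], [[0, 0, 0], [0.0034, -0.002, 0], 0], [[0, 0, 0], [0.0034, -0.002, 0], 0], [[0, 0, 0], [0.0034, -0.002, 0], 0], [[0, 0, 0], [0.0034, -0.002, 0], 0], [[0, 0, 0], [0.0034, -0.002, 0], 0]]}}

```text
time: 19.35
eef_pos: [0.5829, 0.0549, 0.0065]
tool_rot: [-3.141, 0.0, 0.948]
wrist_force: [-3.5, -4.6, 3.0]
grip_width: 0.003
```

>>> {"fn": "servo_tool", "kwargs": {"series": [[[0, 0, 0], [0.0026, -0.0015, 0], 0], [[0, 0, 0], [0.0026, -0.0015, 0], 0], [[0, 0, 0], [0.0026, -0.0015, 0], 0], [[0, 0, 0], [0.0026, -0.0015, 0], 0], [[0, 0, 0], [0.0026, -0.0015, 0], 0], [[0, 0, 0], [0.0026, -0.0015, 0], 0]]}}

```text
time: 19.85
eef_pos: [0.5846, 0.0727, 0.0065]
tool_rot: [-3.141, 0.001, 0.948]
wrist_force: [-3.6, -5.4, 3.0]
grip_width: 0.004
```

```bash
python3 w.py 18 220,80,310,165 .07,.114
```

```text
TCP in deck mm [53.586 81.648  1.039] z 0.0065 F [-3.6 -5.4  3. ] t 19.85
contact gap along normal mm -0.44706166517316687 lateral -0.5059690898095587
```

View pics/o18.png

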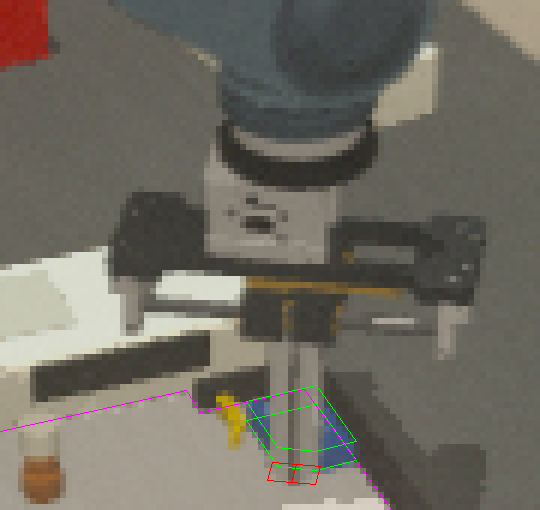

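>>> {"fn": "servo_tool", "kwargs": {"series": [[[0, 0, 0], [0.0017, -0.001, 0], 0], [[0, 0, 0], [0.0017, -0.001, 0], 0], [[0, 0, 0], [0.0017, -0.001, 0], 0], [[0, 0, 0], [0.0017, -0.001, 0], 0], [[0, 0, 0], [0.0017, -0.001, 0], 0], [[0, 0, 0], [0.0017, -0.001, 0], 0]]}}

```text
time: 20.4
eef_pos: [0.5856, 0.0843, 0.0065]
tool_rot: [-3.141, 0.001, 0.948]
wrist_force: [-3.7, -5.4, 3.8]
grip_width: 0.003
```

>>> {"fn": "servo_tool", "kwargs": {"series": [[[0, 0, 0], [0.0009, -0.0005, 0], 0], [[0, 0, 0], [0.0009, -0.0005, 0], 0]]}}

```text
time: 20.57
eef_pos: [0.5859, 0.0864, 0.0065]
tool_rot: [-3.141, 0.001, 0.948]
wrist_force: [-3.7, -3.9, 2.7]
grip_width: 0.006
```

>>> {"fn": "servo_tool", "kwargs": {"series": [[[0, 0, 0], [0.0009, -0.0005, 0], 0], [[0, 0, 0], [0.0009, -0.0005, 0], 0]]}}

```text
time: 20.73
eef_pos: [0.586, 0.0883, 0.0065]
tool_rot: [-3.141, 0.001, 0.948]
wrist_force: [-4.3, -4.5, 2.7]
grip_width: 0.006
```

```bash
python3 w.py 19 220,80,310,165 .07,.130
```

```text
TCP in deck mm [53.621 97.351  1.039] z 0.0065 F [-4.3 -4.5  2.7] t 20.73
contact gap along normal mm -0.2085699751527056 lateral -0.6867519559074955
```

View pics/o19.png

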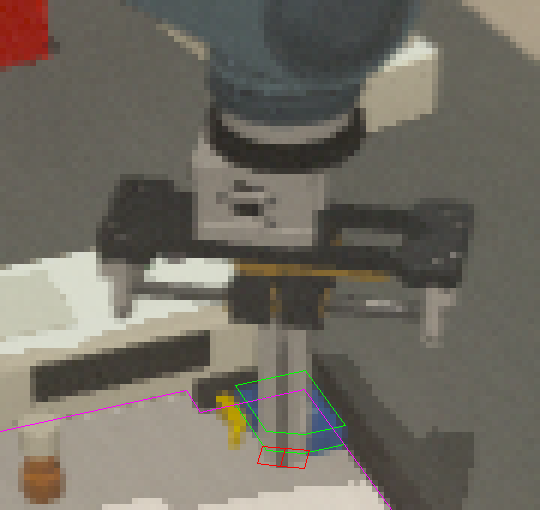

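Not at the stop yet: there is no force jump, and the deck fit had put the end stop 1 px (about 3 mm) further on. I creep on.

>>> {"fn": "servo_tool", "kwargs": {"series": [[[0, 0, 0], [0.0009, -0.0005, 0], 0], [[0, 0, 0], [0.0009, -0.0005, 0], 0]]}}

```text
time: 20.95
eef_pos: [0.5862, 0.0902, 0.0065]
tool_rot: [-3.141, 0.001, 0.948]
wrist_force: [-5.4, -8.6, 4.3]
grip_width: 0.003
```

>>> {"fn": "servo_tool", "kwargs": {"series": [[[0, 0, 0], [0.0009, -0.0005, 0], 0], [[0, 0, 0], [0.0009, -0.0005, 0], 0]]}}

```text
time: 21.12
eef_pos: [0.5863, 0.0902, 0.0066]
tool_rot: [3.14, 0.005, 0.949]
wrist_force: [-5.5, -16.1, 5.6]
grip_width: 0.006
```

The advance stopped at y = 0.0902 and the force rose to 16 N, so the carrier is on the end stop. I hold briefly, then back off square to the cut edge.

>>> {"fn": "servo_tool", "kwargs": {"series": [[[0, 0, 0], [0, 0, 0], 0], [[0, 0, 0], [0, 0, 0], 0], [[0, 0, 0], [0, 0, 0], 0], [[0, 0, 0], [0, 0, 0], 0]]}}

```text
time: 21.45
eef_pos: [0.5862, 0.0902, 0.0065]
tool_rot: [3.141, 0.005, 0.949]
wrist_force: [-6.1, -12.8, 4.5]
grip_width: 0.006
```

>>> {"fn": "servo_tool", "kwargs": {"series": [[[0, 0, 0], [-0.002, 0, 0], 0], [[0, 0, 0], [-0.003, 0, 0], 0], [[0, 0, 0], [-0.008, 0, 0], 0], [[0, 0, 0], [-0.012, 0, 0], 0], [[0, 0, 0], [-0.01, 0, -0.01], 0], [[0, 0, 0], [-0.01, 0, -0.03], 0], [[0, 0, 0], [0, 0, -0.035], 0], [[0, 0, 0], [0, 0, -0.035], 0], [[0, 0, 0], [0, 0, -0.035], 0], [[0, 0, 0], [0, 0, -0.035], 0]]}}

```text
time: 22.28
eef_pos: [0.5598, 0.0557, 0.1881]
tool_rot: [-3.142, -0.001, 0.948]
wrist_force: [0.7, -0.3, 0.4]
grip_width: 0.008
```

>>> {"fn": "servo_tool", "kwargs": {"series": [[[0, 0, 0], [-0.035, 0, 0], 0], [[0, 0, 0], [-0.035, 0, 0], 0], [[0, 0, 0], [-0.035, 0, 0], 0], [[0, 0, 0], [-0.035, 0, 0], 0], [[0, 0, 0], [-0.035, 0, 0], 0], [[0, 0, 0], [-0.035, 0, 0], 0], [[0, 0, 0], [0, 0, 0], 0]]}}

```text
time: 22.87
eef_pos: [0.4353, -0.118, 0.1862]
tool_rot: [3.141, 0.001, 0.942]
wrist_force: [-0.3, 0.2, -0.2]
grip_width: 0.003
```

Run:
```python
from h import *
D=np.load("D.npy");tcpdeck()
for n in("side","top"):
    im=read_camera(n);cv2.imwrite(f"pics/{n}20.png",im)
    roi=(225,90,315,165) if n=="side" else (175,140,265,215)
    g=car(D,.07,.130,0)
    P,e=fitn(im,[g[0],g[1],D[2]],n,offs=(-.1,0,.1));print(n,P,e,indeck(D,P)*[1e3,1e3,1])
    ovl(im,P,n,roi,7,f"pics/f_{n}.png",None,D=D)
a=cv2.imread("pics/f_side.png");cv2.imwrite("pics/f_side.png",a)
```

```text
TCP in deck mm [ -77.613 -121.834    1.033] z 0.1862 F [-0.3  0.2 -0.2] t 22.87
side [ 0.60567263  0.11864678 -0.12639842] 6.646489972139616 [ 7.04198701e+01  1.29344663e+02 -3.50442364e-02]
top [ 0.60760164  0.12210052 -0.10886805] 15.876866247450206 [ 7.20257652e+01  1.32959975e+02 -1.75138690e-02]
```

View pics/f_side.png

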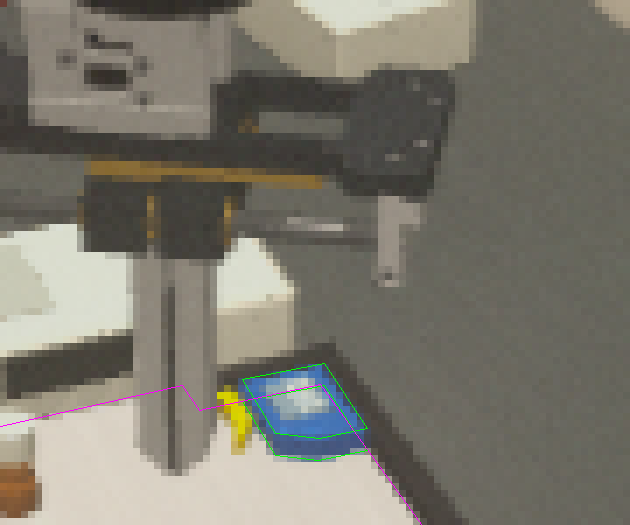

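View pics/f_top.png

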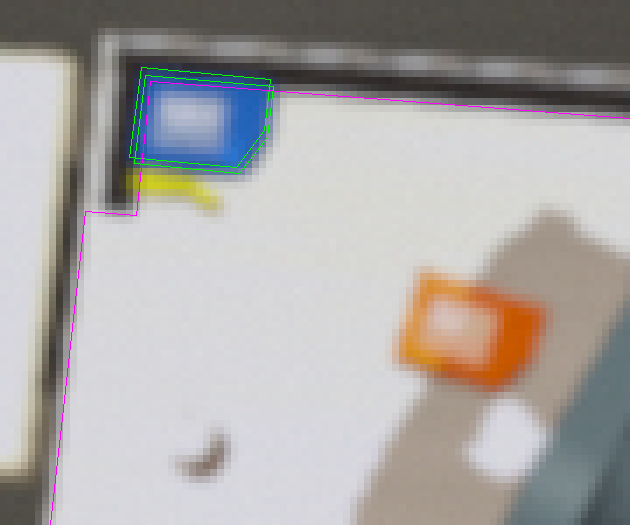

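Both views show it in the pocket. As a last check I measure the gap to stop and rail in the top picture, and compare orange, the vial and the rest with the first picture.

Run:
```python
from h import *
D=np.load("D.npy");a=cv2.imread("pics/top0.png");b=cv2.imread("pics/top20.png")
P,e=fitn(b,np.load("blue.npy"),"top") if 0 else (0,0)
o0=np.load("orange.npy");o1,e=fitcarrier(b,o0,"orange");print("orange shift mm",(o1-o0)*[1e3,1e3,1],e)
# vial patch and others by template match
def sh(x,y,r,n=("pics/top0.png","pics/top20.png")):
    A,B=[cv2.imread(k) for k in n];t=A[y-r:y+r,x-r:x+r];m=cv2.matchTemplate(B[y-r-4:y+r+4,x-r-4:x+r+4],t,cv2.TM_CCOEFF_NORMED);_,v,_,l=cv2.minMaxLoc(m);return np.subtract(l,4),round(v,3)
for n,x,y,r in(("vial",204,205,7),("dish",91,246,18),("beaker",88,190,18),("bottle_a",418,207,18),("bottle_b",397,162,15)):print(n,sh(x,y,r))
print("row profile B,R cols188-200 row156");print(b[155:158,188:200,0].mean(0).round(),b[155:158,188:200,2].mean(0).round())
print("pred cols stop foot/top, seated front top edge",proj(tf(D,[(.07,.158,.012),(.07,.158,.026),(.07,.158,.024)])).round(1))
cv2.imwrite("pics/fin.png",cv2.resize(b[145:175,185:225],None,fx=16,fy=16,interpolation=cv2.INTER_NEAREST))
```

```text
orange shift mm [-0.31583603 -0.56212327  0.02397593] 2.3280281621808814
vial (array([0, 0]), 0.998)
dish (array([0, 0]), 0.999)
beaker (array([0, 0]), 0.998)
bottle_a (array([0, 0]), 0.995)
bottle_b (array([0, 0]), 0.998)
row profile B,R cols188-200 row156
[154. 188. 171. 110.  55.  66. 112. 157. 182. 191. 196. 202.] [158. 190. 173. 113.  61.  49.  44.  48.  78. 122. 157. 174.]
pred cols stop foot/top, seated front top edge [[195.3 157.4]
 [194.7 156.2]
 [194.8 156.4]]
```

View pics/fin.png

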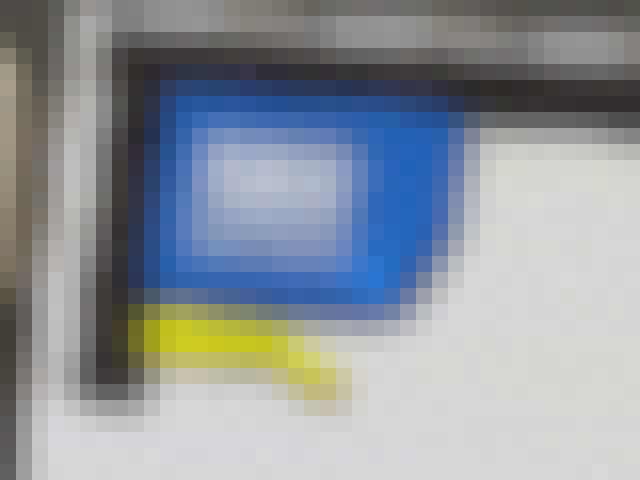

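```bash
python3 -c "
from bench import *
print(finish_job())"
```

```text
the job is handed in; nothing more can be done
None
```

I pushed the blue carrier across the deck and flat onto the rail with both fingertips. Then, with the closed fingertips square on its cut edge, I slid it along the rail into the pocket and handed the job in at about 23 s. The hand-in gave no verdict.

**What the checks showed**
- **Against the rail, before the slide:** deck (69, −132) mm, 0.015 rad off square, so step 1 looked met.
- **At the end stop:** the advance stopped dead and the wrist force rose to about 16 N. I held it there for a third of a second, then backed off.
- **Final position:** the side view puts the carrier at deck (70.4, 129.3) mm and the top view at (72.0, 133.0) mm; the seat is (70, 130). Both pictures show no gap I could resolve at the stop or the rail.
- **Everything else:** the orange carrier appears shifted by less than 1 mm, which is within measuring noise. The vial, bottles, dish and beaker show no shift in the top picture.

**What disagreed**
- **Fingertip height:** the tips touched the deck with the reported TCP at z = 2.5 mm, so they stand about 9.5 mm above it, not 22 mm ahead of it as stated. I used the touched height for all pushing.
- **Finger thickness:** contact came about 3 mm earlier than 16 mm wide pads would give.
- **End stop:** it lay about 2 mm further along than the deck fit from the top picture predicted.
- **Final angle:** the fits give −0.018 rad (top) and −0.035 rad (side), both within the 0.1 rad limit. The top view's y would be 3 mm past the seat; I put that down to the same deck-fit error.

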